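# Tip out the loaded sample pots

## Robot

A 6-joint arm with a two-finger parallel gripper is mounted at the origin on the work surface. World frame = base frame: x ahead of the robot, y to its left, z up, the work surface at z = 0. Lengths are in m, angles in degrees, forces in N, time in s.
With the tool pointing down it reaches from about 0.375 to 0.9 m from the base axis. Payload 3.1 kg.
Tool frame: the origin (TCP) lies between the finger pads; the fingertips stand bot.tip_extent ahead of it and the grasp point (between the pads) lies 2 mm behind it (bot.tip_extent is the distance from the TCP to the fingertips, in m); z points along the fingers, y is the direction in which the jaws open and shut (so a half turn about z gives the same grasp; the last joint's range is limited). The gripper opens to 87 mm and grips with 3 to 60 N. Pads are 19 mm wide; open, the fingers measure 117 mm over their backs; the gripper's body (75 mm by 190 mm) begins 51 mm behind the grasp point.
Start: joints at [-73.596, 30.224, 82.088, -0, 67.689, -10.227], TCP at [0.28, -0.559, 0.211] pointing down, gripper open.
Joint ranges: [-176.69, 176.69], [-43.24, 126.21], [12.49, 139.97], [-82, 262], [0, 151.66], [-163.58, 163.58]. Speed limits (degrees/s): [159.86, 159.86, 180, 180, 180, 180].

## Interface

Orientations are given as a 3x3 rotation matrix whose columns are the frame's x, y, z axes.
In Python, from rig import bot, imaging, recognise, masks_of, mark_of gives the robot as it stands.
- The arm moves only by the tool send_rows, never from a script. Its argument "plan" is a list that holds one entry, the list of rows, each a list of 5 numbers: the shift along the world's x, y, z normalised to -1 to 1, where 1 is 0.03 m, then the turn about the world's z normalised to -1 to 1, where 1 is 0.1 rad, then the closure, from -1 (fully open) to 1 (shut). A call has 1 to 20 rows; each row shifts and turns the commanded pose from where the row before left it; what a row does not reach is not made up. A row lasts 1/10 s, in which the tool goes at most 50 mm and 8.59 degrees, less where a joint would pass 70% of its speed; a pose out of reach is approached as far as the arm can. A call with a number of a shift or a turn outside -1 to 1 is refused whole. A call with a gripper value outside its range is refused whole. The fingers move at their own pace and stop on an object; the grip force is fixed at half the most. Time passes only in rows, so rows that do not move let the fingers close. It gives the time, the measured TCP pose, the force and the opening at its end, in the units of the state.
- bot.read_state(): the state, without advancing time (a new reading comes with each control period).
- imaging.capture(name): name is "side" or "top"; returns a dict with "img" (480x640x3 uint8, blue, green, red), "mtx" (3x3 intrinsics, pixels), "distortion" ([k1, k2, p1, p2, k3] as OpenCV has them; the pictures are not rectified), "pose" (4x4, takes a point from camera to world coordinates). Camera axes: x right, y down, z forward; pixel columns grow to the right and rows downward; lengths in m; the calibration is good to about 2 mm. A picture is of the moment at which its call begins. There is no depth.
- bot.hand_in(): hands the job in, once; it reports no verdict.
Trained networks look in the newest picture that a camera, given by its name, has taken for a name from the list of things; names that differ only in an ending like _2 or _b are one class to them, and where a whole thing is asked for, a point or a joint stands for the part that bears it (a point fixed in the world has none). Each returns a list of dicts, best first, with "conf" (0 to 1); they miss things now and then, are a little off and sometimes report something else, mostly with a low value. They report only what shows in the picture. A call takes as long as a camera call. They do not tell look-alikes from the thing itself.
- recognise(camera, target): "at" ([x, y, z] in m, in world coordinates, good to about 4 mm: the middle of the surface that is visible of it).
- masks_of(camera, target): "region" (480x640 bool, what is visible of it).
- mark_of(camera, target): "at" ([x, y, z] in m, in world coordinates, good to about 4 mm: a listed point, or the origin of a listed thing).
The state is a dict: "time_s": time; "joint_positions": joint angles; "qvel": joint speeds; "tau": joint torques, N m; "position": TCP position; "tcp_rot": TCP orientation; "force": force on the tool from outside, world axes, zero at the start; "moment": the same for the moment, N m; "opening": opening from 0.0 (shut) to 1.0 (fully open).
Only numpy, scipy, OpenCV 4.12 (cv2) and the standard library are available. Lean on these libraries where they do the work, as an engineer would, in place of code of your own. Each camera call takes 0.05 s, during which the arm holds its last target.

## Task

Some of the three lidded sample pots on the inspection plate hold a steel ball and the rest are empty; the lids hide it, so lift each pot by its handle and judge by its weight. Tip every loaded pot over its spout so that its ball ends in the tray, never tip an empty one, and leave all the pots standing upright, each back on the middle of its own rubber pad. Leave the other gauges on the plate where they are.

Things in the scene. Friction and masses are not known exactly. Their poses are not given: they have to be found in the camera images.
- pot_1: bare-metal lidded pouring pot on pad_1, loose, 150 g empty (within 10 %), 57 mm high. Origin: underside of its foot, 2 mm before the foot's centre. Axes: -x spout side, +y along the handle, z up. Foot x -22..+26, y -24..+24 mm. Spout wall slopes 48 deg outward, from the foot to the lip; other walls upright. Inside: nothing or one loose steel ball, 32 mm, 134 g
- pot_2: the same pot on pad_2. Top of each pot: a fixed hood (x -10..+26) and from there to the lip a light flap (12 g, 40 mm wide) hinged at x -11, z 55; its own weight keeps it shut, and it swings open up to 52 deg when the ball rolls against it
- pot_3: the same pot on pad_3. In each pot the ball rolls out over the lip only once the pot is tipped more than about 45 deg towards the spout (65 to 70 deg, held for a second, empties it surely). The pot hangs to one side of the grip, so hold the handle firmly (about 60 N)
- pot_1_grip (a point): good place to grip pot_1: on the middle line of its handle, at x 0, y +74, z 42 mm of the pot. Handle: straight black bar along the pot's y, from y +24 to +96, 14 mm wide (x -7..+7), 16 mm high (z 34..50). Axes as the pot's
- pot_1_lip (a point): middle of the pouring lip of pot_1, at x -82, y 0, z 54 mm of the pot; the lip is 48 mm wide along y. Axes as the pot's
- pot_2_grip (a point): good place to grip pot_2: on the middle line of its handle, at x 0, y +74, z 42 mm of the pot. Handle: straight black bar along the pot's y, from y +24 to +96, 14 mm wide (x -7..+7), 16 mm high (z 34..50). Axes as the pot's
- pot_2_lip (a point): middle of the pouring lip of pot_2, at x -82, y 0, z 54 mm of the pot; the lip is 48 mm wide along y. Axes as the pot's
- pot_3_grip (a point): good place to grip pot_3: on the middle line of its handle, at x 0, y +74, z 42 mm of the pot. Handle: straight black bar along the pot's y, from y +24 to +96, 14 mm wide (x -7..+7), 16 mm high (z 34..50). Axes as the pot's
- pot_3_lip (a point): middle of the pouring lip of pot_3, at x -82, y 0, z 54 mm of the pot; the lip is 48 mm wide along y. Axes as the pot's
- pad_1: thin black rubber pad, 100 (x) x 80 (y) x 2 mm, fixed to the plate: the place of pot_1, whose foot starts at its centre with the same axes. Origin: centre of its underside
- pad_2: thin black rubber pad, 100 (x) x 80 (y) x 2 mm, fixed to the plate: the place of pot_2, whose foot starts at its centre with the same axes. Origin: centre of its underside
- pad_3: thin black rubber pad, 100 (x) x 80 (y) x 2 mm, fixed to the plate: the place of pot_3, whose foot starts at its centre with the same axes. Origin: centre of its underside
- tray: fixed square open black tray lined with grey felt, outside 180 x 180 mm, walls 5 mm thick and 45 mm high, floor 5 mm up. Origin: centre of its underside; axes along its sides, z up
- v_block: steel V-block, 50 x 40 x 38 mm, loose bystander. Origin: centre of its underside
- ring_gauge: dark steel ring gauge, 60 mm across, 18 mm high, loose bystander. Origin: centre of its underside
- angle_plate: dark steel angle plate, foot 50 x 50 mm, 60 mm high, loose bystander. Origin: centre of its underside
There are look-alikes about, which are no part of the job. Leave any brown look-alike of the pot_1 alone.

How it is judged (in metres and radians):
At the end, for the whole second after the job is handed in: The balls of all the loaded pots lie in the tray and nothing else does; all three pots stand upright (within 6 degrees) and at rest on their own pads, foot centre within 25 mm of the pad's centre (whichever way they face) (contact force between tray and anything else between 2.2 and 3.3 N and angle between each of pot_1, pot_2, pot_3's own z axis and vertical below 0.1 rad and horizontal distance between pot_1 and pad_1 below 0.025 m and height (world z) of each of pot_1, pot_2, pot_3 below 0.008 m and linear speed of each of pot_1, pot_2, pot_3 below 0.02 m/s and horizontal distance between pot_2 and pad_2 below 0.025 m and horizontal distance between pot_3 and pad_3 below 0.025 m); the robot touches nothing.
It fails at once if An empty pot is tipped more than 35 degrees (empty_marker is a hidden point under the pad of the empty pot, known only to the judge) ((angle between pot_1's own z axis and vertical above 0.61 rad and horizontal distance between empty_marker and pad_1 below 0.02 m) or (angle between pot_2's own z axis and vertical above 0.61 rad and horizontal distance between empty_marker and pad_2 below 0.02 m) or (angle between pot_3's own z axis and vertical above 0.61 rad and horizontal distance between empty_marker and pad_3 below 0.02 m)).
It fails at once if A bystander (V-block, ring gauge, angle plate) is shifted more than 30 mm (distance of any of v_block, ring_gauge, angle_plate from where it was at the start of the episode above 0.03 m).
It also fails if it takes over 72 s, if anything falls off the work surface, if the arm or the gripper's body presses on something with over 40 N, if the wrist force passes 120 N, or if a joint passes its speed limit or range.

## Working session

There is one attempt and no reset: what is moved stays moved. The work goes in short steps, Python scripts to look and compute and a tool call to move; the robot and the scene stay as the last step left them, time stands still between calls to the robot, and variables do not carry over. Pictures are saved under pics/ and viewed, and the job is handed in when it is done.

Besides the shell and the picture viewer there is one more tool, called after "Call:" as a command line: name --argument value ..., lists and objects as JSON in quotes. send_rows: Moves the arm, as the interface text tells. Its arguments: {"type":"object","properties":{"plan":{"type":"array"}},"required":["plan"]}

```bash
ls; mkdir -p pics
cat > h.py <<'E'
import numpy as np, cv2
from rig import bot, imaging, recognise, masks_of, mark_of
np.set_printoptions(precision=4,suppress=True)
def cap(n,f=None):
    c=imaging.capture(n)
    if f: cv2.imwrite('pics/'+f,c['img'])
    return c
def proj(c,P):
    P=np.atleast_2d(np.array(P,float)); T=np.linalg.inv(c['pose'])
    r,_=cv2.Rodrigues(T[:3,:3])
    return cv2.projectPoints(P,r,T[:3,3],c['mtx'],np.array(c['distortion']))[0][:,0]
def back(c,uv,z):
    p=cv2.undistortPoints(np.array([[uv]],float),c['mtx'],np.array(c['distortion']))[0,0]
    d=c['pose'][:3,:3]@np.array([p[0],p[1],1]);o=c['pose'][:3,3]
    return o+d*(z-o[2])/d[2]
E
python3 - <<'E'
from h import *
s=bot.read_state(); print({k:np.round(v,3) for k,v in s.items()}); print(bot.tip_extent)
for n in('top','side'):
    c=cap(n,n+'0.png'); print(n,c['pose'])
    for t in ['pot_1','pot_1_grip','pot_1_lip','pad_1','tray','v_block','ring_gauge','angle_plate']:
        for d in mark_of(n,t): print(' ',t,round(d['conf'],2),np.array(d['at']),proj(c,d['at'])[0].round())
E
```

```text
pics
{'time_s': np.float64(0.0), 'joint_positions': array([-73.598,  30.278,  82.157,  -0.002,  67.689, -10.227]), 'qvel': array([-0.085, -0.007,  0.068,  0.02 ,  0.036, -0.019]), 'tau': array([ -0.   , -44.004, -17.659,   0.063,   0.058,  -0.   ]), 'position': array([ 0.28 , -0.558,  0.21 ]), 'tcp_rot': array([[ 0.894,  0.448, -0.001],
       [ 0.448, -0.894,  0.002],
       [ 0.   , -0.002, -1.   ]]), 'force': array([0.782, 0.1  , 0.412]), 'moment': array([-0.013, -0.013, -0.033]), 'opening': np.float64(0.999)}
0.017
top [[ 0.0228 -0.9922  0.1226  0.4844]
 [-0.9996 -0.0248 -0.0153  0.0333]
 [ 0.0182 -0.1222 -0.9923  1.1879]
 [ 0.      0.      0.      1.    ]]
  pot_1 0.9 [ 0.5286 -0.3061 -0.0011] [453. 285.]
  pot_1 0.73 [ 0.6471  0.1893 -0.0038] [234. 227.]
  pot_1 0.72 [ 0.8356  0.1988 -0.0025] [233. 146.]
  pot_1 0.71 [ 0.7169 -0.1277 -0.0002] [374. 200.]
  pot_1 0.69 [ 0.7506  0.4099 -0.0029] [137. 180.]
  pot_1_grip 0.98 [0.7042 0.4684 0.0409] [102. 195.]
  pot_1_grip 0.83 [0.6444 0.2694 0.0442] [194. 225.]
  pot_1_grip 0.76 [0.8684 0.2631 0.0395] [202. 125.]
  pot_1_lip 0.75 
[... 1289 characters left out ...]
291 -0.0007] [273. 224.]
  pot_1_lip 0.95 [0.561  0.1871 0.0546] [343. 281.]
  pot_1_lip 0.83 [0.6899 0.3524 0.0534] [270. 341.]
  pot_1_lip 0.58 [0.7646 0.2243 0.0551] [234. 295.]
  pad_1 0.98 [ 0.477   0.2914 -0.0026] [392. 340.]
  pad_1 0.72 [ 0.5253 -0.3069 -0.0009] [350. 189.]
  pad_1 0.55 [0.6441 0.187  0.0003] [301. 304.]
  tray 0.92 [ 0.5026 -0.011  -0.0006] [366. 248.]
  v_block 0.82 [ 0.7321 -0.0252 -0.0017] [264. 247.]
  v_block 0.66 [0.646  0.2653 0.0481] [298. 310.]
  v_block 0.41 [ 0.5101 -0.2338  0.043 ] [357. 186.]
  ring_gauge 0.74 [0.7379 0.0781 0.0002] [258. 273.]
  angle_plate 0.73 [ 0.7196 -0.128  -0.0001] [273. 224.]
  angle_plate 0.32 [0.3952 0.305  0.0607] [442. 316.]
```

View pics/top0.png

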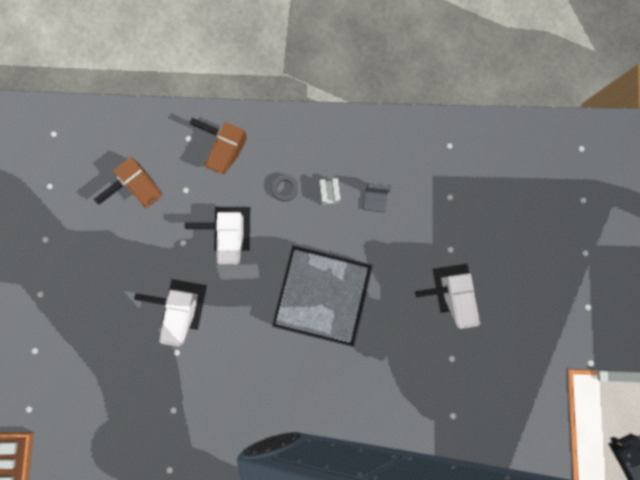

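View pics/side0.png

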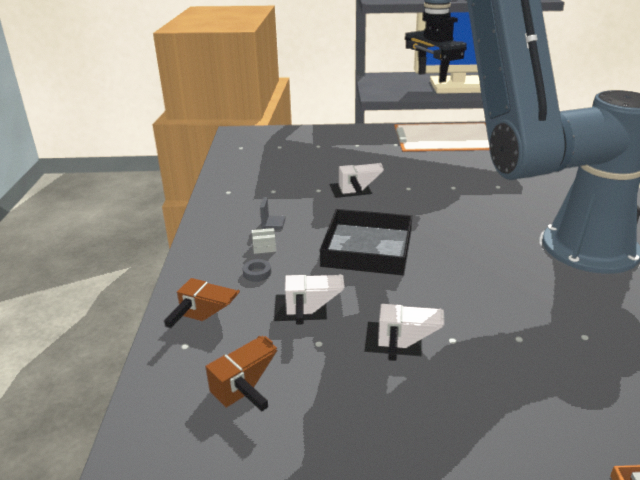

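Run:
```python
import cv2
im=cv2.imread('pics/top0.png')
t=[im[195:275,180:290],im[270:350,125:235],im[255:335,405:515],im[235:355,265:385]]
a=cv2.hconcat([cv2.resize(x,(400,290),interpolation=cv2.INTER_CUBIC) for x in t[:2]])
b=cv2.hconcat([cv2.resize(x,(400,290),interpolation=cv2.INTER_CUBIC) for x in t[2:]])
cv2.imwrite('pics/z0.png',cv2.vconcat([a,b]))
```

```text
(no output)
```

View pics/z0.png

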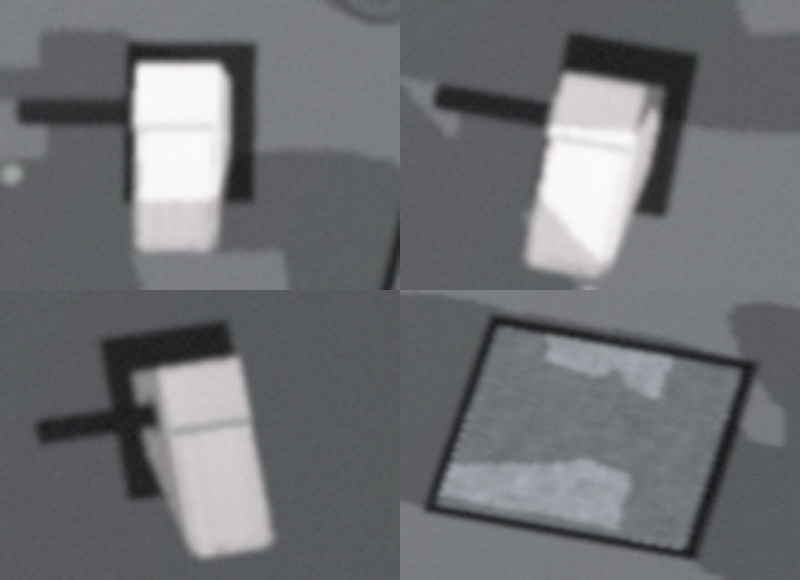

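Run:
```python
from h import *
c=cap('top')
def w(ox,oy,sx,sy,u,v,z): return back(c,(ox+u/sx,oy+v/sy),z)
s=(400/110,290/80)
H={'A':(180,195,(20,110),(130,110)),'B':(125,270,(36,96),(148,114)),'C':(405,255,(40,142),(152,124))}
# pot top rear edge & lip edge corners (z .057 / .054)
T={'A':[(135,64),(222,62),(135,250),(216,250)],'B':[(164,72),(255,90),(126,262),(205,276)],'C':[(158,82),(240,66),(200,267),(273,250)]}
P={'A':[(128,43),(256,43),(252,200)],'B':[(168,35),(297,55),(267,214)],'C':[(102,52),(228,30),(134,207)]}
for k,(ox,oy,a,b) in H.items():
    a=w(ox,oy,*s,*a,.05);b=w(ox,oy,*s,*b,.05)
    d=a-b; yaw=np.degrees(np.arctan2(-d[0],d[1]))
    t=[w(ox,oy,*s,*p,z) for p,z in zip(T[k],(.057,.057,.054,.054))]
    m=(t[0]+t[1])/2-(t[2]+t[3])/2; yaw2=np.degrees(np.arctan2(m[1],m[0]))
    lip=(t[2]+t[3])/2
    p=[w(ox,oy,*s,*q,.002) for q in P[k]]
    pc=(p[2]+(p[0] if k!='C' else p[1]))/2
    # tip of handle
    yr=np.radians(yaw2); R=np.array([[np.cos(yr),-np.sin(yr)],[np.sin(yr),np.cos(yr)]])
    print(k,'handle tip',a,b,'yaw',yaw,yaw2,'lip',lip[:2],'origin from lip',lip[:2]+R@[.082,0],'from tip',a[:2]-R@[0,.096],'padc',pc[:2])
q=[(93,28),(355,75),(292,265),(28,217)]
st=(400/120,290/120)
q=[w(265,235,*st,*x,.045) if 0 else back(c,(265+x[0]/st[0],235+x[1]/st[1]),.045) for x in [(492-400,318-290),(755-400,365-290),(692-400,556-290),(430-400,509-290)]]
for x in q: print(x)
q=np.array(q);print('tray',q.mean(0), [np.linalg.norm(q[i]-q[i-1]) for i in range(4)], [np.degrees(np.arctan2(*(q[i]-q[i-1])[1::-1])) for i in range(4)])
```

```text
A handle tip [0.6416 0.2854 0.05  ] [0.6433 0.2208 0.05  ] yaw 1.4823433240808475 1.2673681257739478 lip [0.5604 0.1899] origin from lip [0.6424 0.1917] from tip [0.6438 0.1894] padc [0.644  0.1917]
B handle tip [0.4878 0.3827 0.05  ] [0.4786 0.3181 0.05  ] yaw -8.054842880897572 -10.31962942697605 lip [0.3909 0.3019] origin from lip [0.4715 0.2872] from tip [0.4706 0.2883] padc [0.4732 0.2884]
C handle tip [ 0.5058 -0.212   0.05  ] [ 0.5181 -0.2778  0.05  ] yaw 10.532253549585063 11.132684286993598 lip [ 0.4415 -0.3245] origin from lip [ 0.5219 -0.3087] from tip [ 0.5244 -0.3062] padc [ 0.5237 -0.3088]
[0.6019 0.0541 0.045 ]
[ 0.5639 -0.1172  0.045 ]
[ 0.3958 -0.0784  0.045 ]
[0.4326 0.0889 0.045 ]
tray [ 0.4985 -0.0131  0.045 ] [np.float64(0.17285042008430396), np.float64(0.17549729384634732), np.float64(0.1725499232350908), np.float64(0.1713350837857716)] [np.float64(-11.616976821015689), np.float64(-102.49181513143176), np.float64(167.00235045471135), np.float64(77.60418427058451)]
```

Call:
send_rows --plan '[[[0.6,0.77,-0.285,0.996,-1],[0.6,0.77,-0.285,0.996,-1],[0.6,0.77,-0.285,0.996,-1],[0.6,0.77,-0.285,0.996,-1],[0.6,0.77,-0.285,0.996,-1],[0.6,0.77,-0.285,0.996,-1],[0.6,0.77,-0.285,0.996,-1],[0.6,0.77,-0.285,0.996,-1],[0.6,0.77,-0.285,0.996,-1],[0.6,0.77,-0.285,0.996,-1],[0.6,0.77,-0.285,0.996,-1],[0.6,0.77,-0.285,0.996,-1],[0.6,0.77,-0.285,0.996,-1],[0,0,0,0,-1]]]'

```text
time_s: 2.35
position: [0.5152, -0.2551, 0.0989]
tcp_rot: [[-0.192, 0.981, -0.001], [0.981, 0.192, 0.002], [0.002, -0.001, -1.0]]
force: [-0.0, -0.1, 0.9]
opening: 1.001
```

Call:
send_rows --plan '[[[-0.06,-0.07,-0.8,0,-1],[0,0,-0.8,0,-1],[0,0,-0.3,0,-1],[0,0,0,0,-0.5],[0,0,0,0,1],[0,0,0,0,1],[0,0,0,0,1],[0,0,0,0,1]]]'

```text
time_s: 3.15
position: [0.5128, -0.2608, 0.0438]
tcp_rot: [[-0.188, 0.982, 0.001], [0.982, 0.188, -0.001], [-0.001, 0.001, -1.0]]
force: [-0.3, 0.4, 0.6]
opening: 0.631
```

Run:
```python
from h import *
for i in range(4):
    s=bot.read_state(); print(s['time_s'],s['position'],s['force'],s['moment'],s['opening'],s['tau'][1:3])
    if i==0:cap('side','c1.png')
    else: cap('side')
```

```text
3.15 [ 0.5128 -0.2608  0.0438] [-0.2552  0.3527  0.6306] [ 0.0067 -0.0894  0.0143] 0.6311997568588971 [-43.866  -10.2573]
3.2 [ 0.5127 -0.2607  0.0436] [0.2618 0.0261 0.4247] [-0.0076 -0.0865 -0.0004] 0.5884295931947638 [-43.9075 -10.2537]
3.25 [ 0.5126 -0.2606  0.0435] [-0.2662  0.856   0.4151] [-0.0021 -0.0814  0.0435] 0.5398243209449474 [-43.9334 -10.2458]
3.3 [ 0.5125 -0.2605  0.0433] [-0.3481 -1.2762  0.2898] [-0.0372 -0.1251  0.0377] 0.4935031174629759 [-43.9468 -10.2362]
```

Call:
send_rows --plan '[[[0,0,0,0,1],[0,0,0,0,1],[0,0,0,0,1],[0,0,0,0,1],[0,0,0,0,1],[0,0,0,0,1],[0,0,0.5,0,1],[0,0,0.5,0,1],[0,0,0.0,0,1],[0,0,0.0,0,1],[0,0,0.0,0,1]]]'

```text
time_s: 4.45
position: [0.5119, -0.2601, 0.0723]
tcp_rot: [[-0.188, 0.982, -0.001], [0.982, 0.188, 0.001], [0.001, -0.001, -1.0]]
force: [-0.2, -0.6, 0.6]
opening: 0.003
```

Run:
```python
from h import *
for i in range(5):
    s=bot.read_state(); print(s['time_s'],s['position'],s['force'],s['moment'],s['opening'],s['tau'][1:3])
    if i==0:cap('side','c2.png')
    else: cap('side')
```

```text
4.45 [ 0.5119 -0.2601  0.0723] [-0.2486 -0.6289  0.6078] [-0.0304 -0.1485  0.0098] 0.002637650971689585 [-43.5402 -11.5586]
4.5 [ 0.5118 -0.2601  0.0722] [ 0.1858 -0.195   0.6646] [ 0.0237 -0.0852  0.034 ] 0.003382071614817885 [-43.4263 -11.4832]
4.55 [ 0.5119 -0.2601  0.0722] [-0.0405  0.3248 -0.1387] [-0.052  -0.142  -0.0128] 0.005439522517543106 [-43.3326 -11.4338]
4.6 [ 0.5119 -0.2601  0.0723] [-0.6416 -0.2424 -0.1441] [ 0.0425 -0.0702  0.0096] 0.006258646958435025 [-43.2585 -11.4057]
4.65 [ 0.512  -0.2602  0.0724] [ 0.4774 -0.9858 -0.5628] [-0.056  -0.1561 -0.019 ] 0.008168611674324403 [-43.2025 -11.3924]
```

View pics/c2.png

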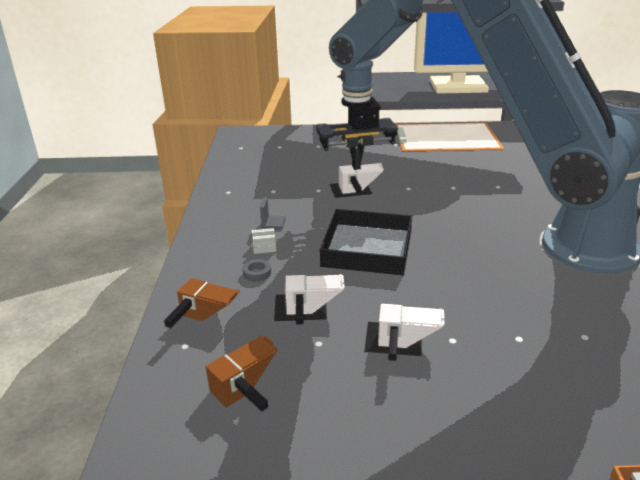

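Run:
```python
from h import *
im=cv2.imread('pics/c2.png');cv2.imwrite('pics/c2z.png',cv2.resize(im[110:210,300:430],(780,600),interpolation=cv2.INTER_CUBIC))
c=cap('top','c2t.png');cv2.imwrite('pics/c2tz.png',cv2.resize(c['img'][220:340,390:530],(700,600),interpolation=cv2.INTER_CUBIC))
s=bot.read_state();print(s['opening'],s['force'])
```

```text
0.003678033040846917 [-0.0178 -0.9065 -0.083 ]
```

View pics/c2z.png

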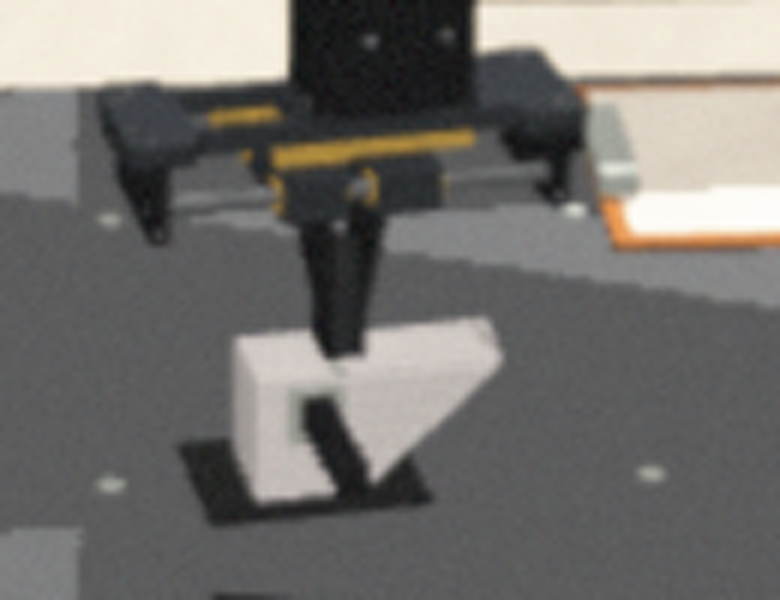

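View pics/c2tz.png

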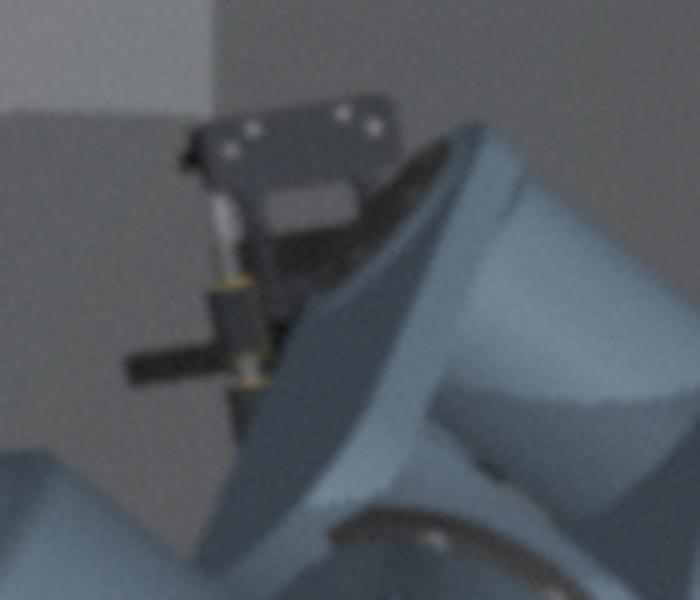

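Call:
send_rows --plan '[[[0,0,0.2,0,0.2],[0,0,0,0,0.2],[0,0,0,0,0.2],[0,0,0,0,0.2],[0,0,0,0,0.2],[0,0,-0.6,0,0.2],[0,0,-0.6,0,0.2],[0,0,0,0,0.2],[0,0,0,0,1],[0,0,0,0,1],[0,0,0,0,1],[0,0,0,0,1],[0,0,0,0,1]]]'

```text
time_s: 6.05
position: [0.5126, -0.2607, 0.0435]
tcp_rot: [[-0.188, 0.982, 0.001], [0.982, 0.188, -0.001], [-0.001, 0.001, -1.0]]
force: [0.2, -1.3, -0.5]
opening: 0.046
```

Run:
```python
from h import *
for i in range(2):
    s=bot.read_state(); print(s['time_s'],s['position'],s['force'],s['moment'],s['opening'],s['tau'][1:3])
    c=cap('side')
cv2.imwrite('pics/c3z.png',cv2.resize(c['img'][110:210,300:430],(780,600),interpolation=cv2.INTER_CUBIC))
```

```text
6.05 [ 0.5126 -0.2607  0.0435] [ 0.1611 -1.2975 -0.4788] [ 0.047  -0.1357  0.0328] 0.045557810247419395 [-43.9002 -10.2376]
6.1 [ 0.5125 -0.2606  0.0434] [-0.686  -0.0166 -0.3592] [-0.0238 -0.0666  0.0396] 0.033791528769132356 [-43.9209 -10.2324]
```

View pics/c3z.png

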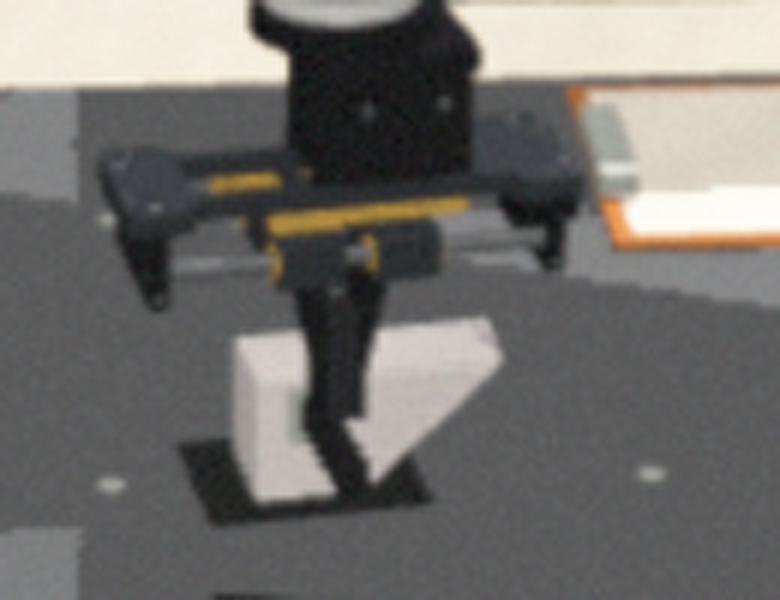

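Run:
```python
from h import *
c=cap('side')
R=np.array([[np.cos(.1885),-np.sin(.1885)],[np.sin(.1885),np.cos(.1885)]])
def pw(x,y,z): return [*(np.array([.523,-.3075])+R@[x,y]),z+.002]
def show(n,P):
    q=proj(c,P)[0]; print(n,q,((q-[300,110])*6).round())
show('tcp',[.5126,-.2607,.0435]);show('tip',[.5126,-.2607,.0265]);show('tip0',[.5126,-.2607,.0])
for y in(.024,.05,.074,.096): show('handle top %g'%y,pw(0,y,.05))
show('lip+',pw(-.082,.024,.054));show('rear top+',pw(.026,.024,.057));show('foot rear+',pw(.026,.024,0));show('foot front+',pw(-.022,.024,0))
```

```text
tcp [355.612  181.2355] [334. 427.]
tip [355.5478 187.1555] [333. 463.]
tip0 [355.4486 196.2509] [333. 518.]
handle top 0.024 [352.8713 174.3646] [317. 386.]
handle top 0.05 [355.2919 178.6553] [332. 412.]
handle top 0.074 [357.5897 182.7289] [346. 436.]
handle top 0.096 [359.7517 186.5622] [359. 459.]
lip+ [383.3714 169.8395] [500. 359.]
rear top+ [343.0977 172.9209] [259. 378.]
foot rear+ [343.121 192.565] [259. 495.]
foot front+ [360.8212 190.6499] [365. 484.]
```

Run:
```python
from h import *
c=cap('top')
for P in ([.512,-.26,.0723],[.512,-.26,.123],[.512,-.26,.055],[.512+.098*.6,-.26+.019*6,.16]):
    q=proj(c,P)[0]; print(q,((q-[390,220])*5).round())
s=bot.read_state(); print(s['joint_positions'],s['position'],s['opening'])
cc=cap('side'); im=cc['img'][100:210,290:440]
g=np.clip((im.astype(float)*2.2),0,255).astype(np.uint8)
cv2.imwrite('pics/c4z.png',cv2.resize(g,(800,586),interpolation=cv2.INTER_CUBIC))
```

```text
[441.2454 291.6623] [256. 358.]
[447.9247 291.2035] [290. 356.]
[439.1035 291.8096] [246. 359.]
[394.1399 258.9369] [ 21. 195.]
[-38.0811  40.1475  96.6757   0.0008  43.1702 -48.8979] [ 0.5124 -0.2605  0.0431] 0.004783282404964327
```

View pics/c4z.png

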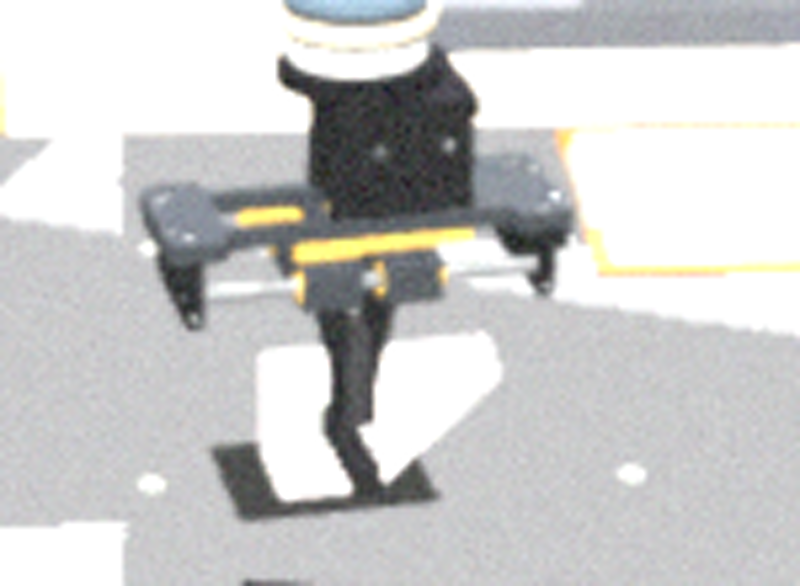

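Run:
```python
from h import *
c=cap('side')
for z in (.211,.194,.213+.051): print(proj(c,[.28,-.559,z]), proj(c,[.28+.448*.05,-.559-.894*.05,z]),proj(c,[.28-.448*.05,-.559+.894*.05,z]))
im=cv2.imread('pics/side0.png')[0:110,380:520]
cv2.imwrite('pics/s0z.png',cv2.resize(np.clip(im*1.8,0,255).astype(np.uint8),(763,600),interpolation=cv2.INTER_CUBIC))
```

```text
[[431.4288  81.0655]] [[421.2603  76.6789]] [[442.0665  85.6604]]
[[430.9984  86.8633]] [[420.8894  82.3692]] [[441.5715  91.5694]]
[[432.7929  62.6213]] [[422.4355  58.5857]] [[443.6362  66.8527]]
```

View pics/s0z.png

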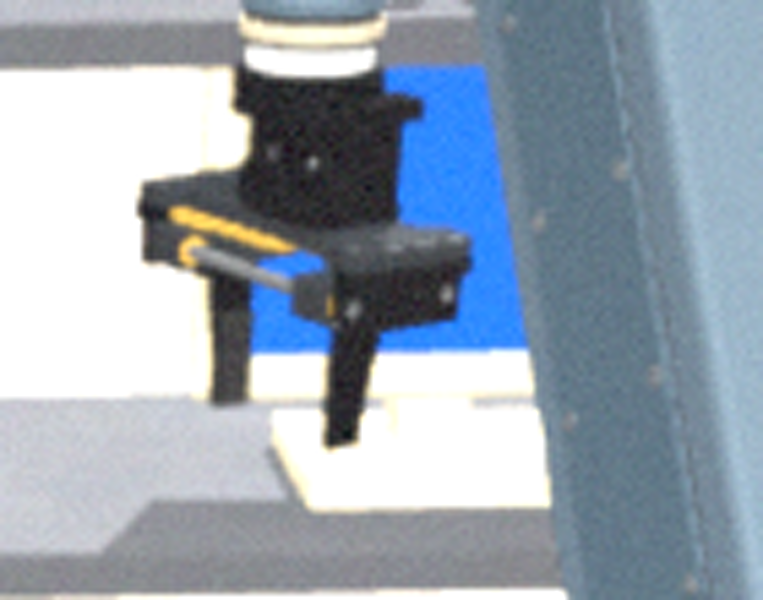

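Call:
send_rows --plan '[[[0.08,0,0,0,0.1],[0,0,0,0,0.1],[0,0,0,0,0.1],[0,0,0,0,0.1],[0,0,0,0,0.1],[0,0,-0.4,0,0.1],[0,0,-0.4,0,0.1],[0,0,0,0,0.1],[0,0,0,0,1],[0,0,0,0,1],[0,0,0,0,1],[0,0,0,0,1],[0,0,0,0,1]]]'

```text
time_s: 7.65
position: [0.515, -0.2606, 0.0193]
tcp_rot: [[-0.188, 0.982, 0.001], [0.982, 0.188, -0.0], [-0.0, 0.0, -1.0]]
force: [0.4, 0.4, 0.1]
opening: 0.154
```

Run:
```python
from h import *
for i in range(2):
    s=bot.read_state(); print(s['time_s'],s['position'],s['force'],s['moment'],s['opening'],s['tau'][1:3])
    c=cap('side')
cv2.imwrite('pics/c5z.png',cv2.resize(c['img'][110:210,300:430],(780,600),interpolation=cv2.INTER_CUBIC))
```

```text
7.65 [ 0.515  -0.2606  0.0193] [0.3802 0.4395 0.0752] [-0.0074 -0.1414 -0.0062] 0.15437013469927563 [-44.5235  -9.2029]
7.7 [ 0.515  -0.2606  0.0193] [0.0614 0.3034 0.4651] [ 0.065  -0.12   -0.0105] 0.1566754090137478 [-44.4081  -9.1957]
```

View pics/c5z.png

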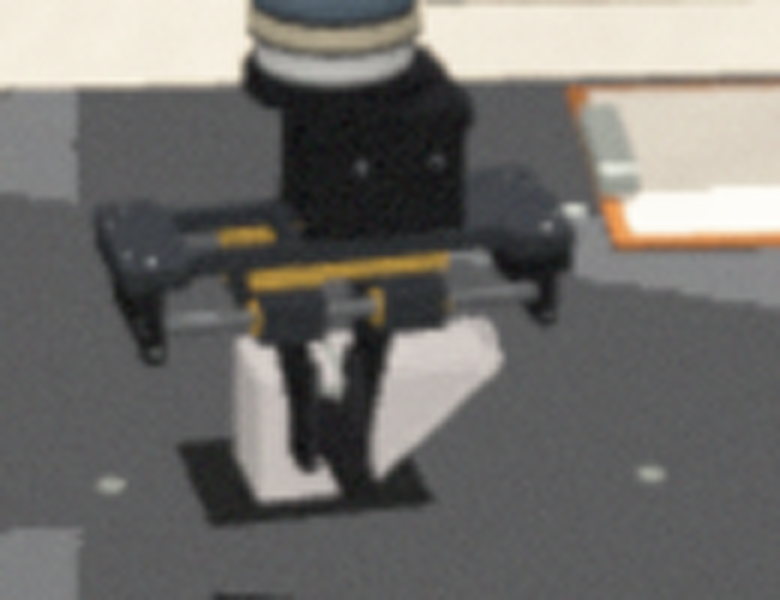

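Call:
send_rows --plan '[[[0,0,0,0,1],[0,0,0.3,0,1],[0,0,0.5,0,1],[0,0,0.4,0,1],[0,0,0,0,1],[0,0,0,0,1],[0,0,0,0,1]]]'

```text
time_s: 8.45
position: [0.5144, -0.2601, 0.0546]
tcp_rot: [[-0.188, 0.982, -0.001], [0.982, 0.188, 0.001], [0.001, -0.001, -1.0]]
force: [1.0, 0.6, -2.1]
opening: 0.162
```

Run:
```python
from h import *
for i in range(5):
    s=bot.read_state(); print(s['time_s'],s['position'],s['force'],s['moment'],s['opening'],s['tau'][1:3])
    c=cap('side')
cv2.imwrite('pics/c6z.png',cv2.resize(c['img'][110:210,300:430],(780,600),interpolation=cv2.INTER_CUBIC))
```

```text
8.45 [ 0.5144 -0.2601  0.0546] [ 0.9637  0.5503 -2.0549] [ 0.0776 -0.1295 -0.0183] 0.1615179857651482 [-44.9162 -11.1776]
8.5 [ 0.5143 -0.2601  0.0545] [ 0.4267  0.4343 -1.6815] [ 0.0507 -0.0898  0.0034] 0.15644950007160766 [-44.8163 -11.1064]
8.55 [ 0.5144 -0.2601  0.0544] [ 0.2621  0.1716 -1.5229] [ 0.0771 -0.2121 -0.0042] 0.15356042045899881 [-44.7299 -11.0589]
8.6 [ 0.5144 -0.2602  0.0544] [ 0.6972  0.089  -0.77  ] [ 0.1068 -0.1091 -0.0317] 0.15401799525573506 [-44.6596 -11.0305]
8.65 [ 0.5145 -0.2602  0.0545] [-0.048   0.3277 -1.4733] [ 0.014  -0.0798  0.061 ] 0.1585194638183753 [-44.6044 -11.0164]
```

View pics/c6z.png

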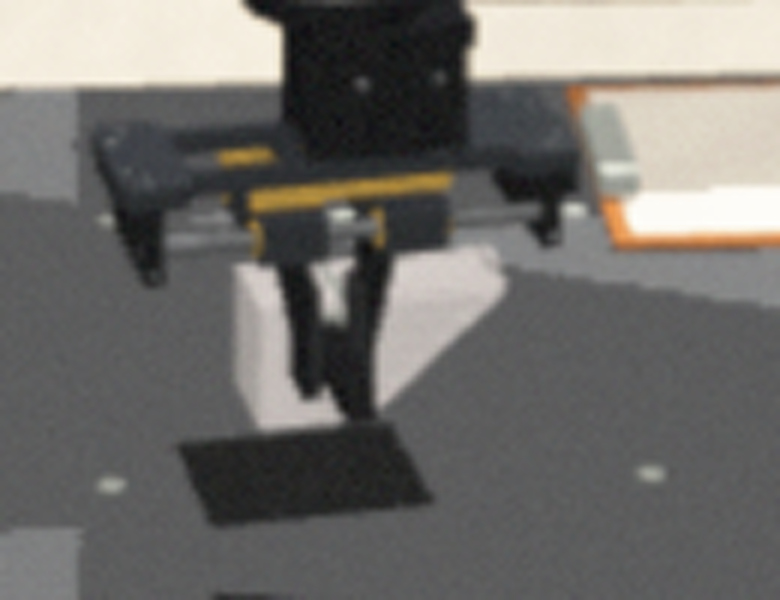

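Call:
send_rows --plan '[[[0,0,-0.5,0,1],[0,0,-0.5,0,1],[0,0,-0.2,0,1],[0,0,0,0,1],[0,0,0,0,0.3],[0,0,0,0,-0.2],[0,0,0,0,-0.2],[0,0,0.5,0,-0.2],[0,0,1,0,-0.2],[0,0,1,0,-0.2],[-0.3,0,0.7,0,-0.2]]]'

```text
time_s: 9.8
position: [0.5076, -0.2615, 0.1182]
tcp_rot: [[-0.188, 0.982, 0.004], [0.982, 0.188, -0.003], [-0.004, 0.004, -1.0]]
force: [0.1, -0.2, 0.0]
opening: 0.59
```

Run:
```python
from h import *
c=cap('side','c7.png')
cv2.imwrite('pics/c7z.png',cv2.resize(c['img'][110:210,300:430],(780,600),interpolation=cv2.INTER_CUBIC))
s=bot.read_state(); print(s['time_s'],s['position'],s['force'],s['opening'])
```

```text
9.85 [ 0.5068 -0.2619  0.1208] [-1.4519 -0.1464  2.6865] 0.5937439375660317
```

View pics/c7z.png

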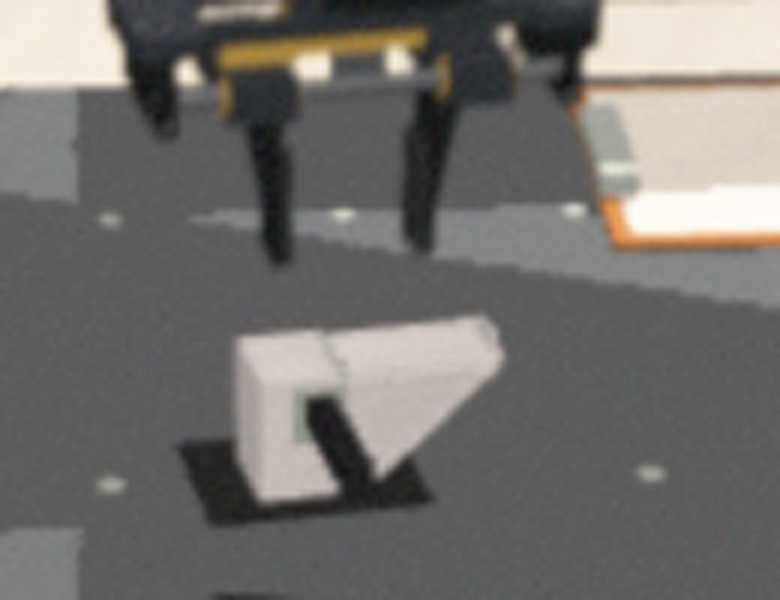

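Call:
send_rows --plan '[[[-0.044,1,0,-0.178,-0.2],[-0.044,1,0,-0.178,-0.2],[-0.044,1,0,-0.178,-0.2],[-0.044,1,0,-0.178,-0.2],[-0.044,1,0,-0.178,-0.2],[-0.044,1,0,-0.178,-0.2],[-0.044,1,0,-0.178,-0.2],[-0.044,1,0,-0.178,-0.2],[-0.044,1,0,-0.178,-0.2],[-0.044,1,0,-0.178,-0.2],[-0.044,1,0,-0.178,-0.2],[-0.044,1,0,-0.178,-0.2],[-0.044,1,0,-0.178,-0.2],[-0.044,1,0,-0.178,-0.2],[-0.044,1,0,-0.178,-0.2],[-0.044,1,0,-0.178,-0.2],[-0.044,1,0,-0.178,-0.2],[-0.044,1,0,-0.178,-0.2],[-0.044,1,0,-0.178,-0.2],[0,0.9,0,-0.178,-0.2]]]'

```text
time_s: 11.85
position: [0.4804, 0.338, 0.1159]
tcp_rot: [[0.167, 0.986, 0.001], [0.986, -0.167, 0.0], [0.001, 0.001, -1.0]]
force: [0.2, -0.5, -0.5]
opening: 0.594
```

Call:
send_rows --plan '[[[0.02,0,-0.9,0,-0.2],[0,0,-0.9,0,-0.2],[0,0,-0.9,0,-0.2],[0,0,-0.55,0,-0.1],[0,0,0,0,0.1],[0,0,0,0,1],[0,0,0,0,1],[0,0,0,0,1],[0,0,0,0,1],[0,0,0,0,1],[0,0,0,0,1],[0,0,0,0,1]]]'

```text
time_s: 13.05
position: [0.4819, 0.3369, 0.0184]
tcp_rot: [[0.167, 0.986, 0.002], [0.986, -0.167, 0.001], [0.001, 0.001, -1.0]]
force: [-0.4, -0.1, 5.8]
opening: 0.156
```

Run:
```python
from h import *
for i in range(2):
    s=bot.read_state(); print(s['time_s'],s['position'],s['force'],s['moment'],s['opening'],s['tau'][1:3])
    c=cap('side')
cv2.imwrite('pics/b1z.png',cv2.resize(c['img'][250:400,330:480],(600,600),interpolation=cv2.INTER_CUBIC))
```

```text
13.05 [0.4819 0.3369 0.0184] [-0.403  -0.1264  5.7616] [-0.0642 -0.0203 -0.0732] 0.15583871006283143 [-42.1774  -8.8698]
13.1 [0.4819 0.3369 0.0184] [0.2554 0.0026 6.1923] [-0.0607  0.005  -0.024 ] 0.155671158535582 [-42.1497  -8.8737]
```

View pics/b1z.png

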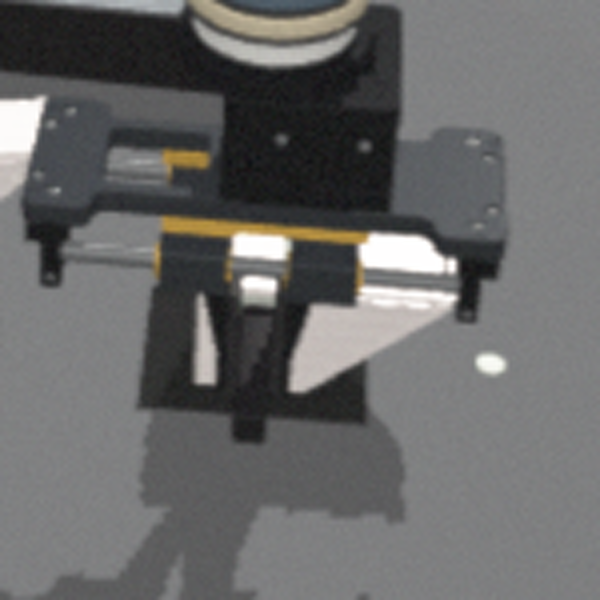

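Call:
send_rows --plan '[[[0,0,0.3,0,1],[0,0,0.5,0,1],[0,0,0.4,0,1],[0,0,0,0,1],[0,0,0,0,1],[0,0,0,0,1],[0,0,0,0,1]]]'

```text
time_s: 13.85
position: [0.4808, 0.3363, 0.053]
tcp_rot: [[0.166, 0.986, -0.001], [0.986, -0.166, -0.001], [-0.001, -0.001, -1.0]]
force: [-0.4, 0.3, -3.1]
opening: 0.157
```

Run:
```python
from h import *
for i in range(4):
    s=bot.read_state(); print(s['time_s'],s['position'],s['force'],s['moment'],s['opening'],s['tau'][1:3])
    c=cap('side')
cv2.imwrite('pics/b2z.png',cv2.resize(c['img'][250:400,330:480],(600,600),interpolation=cv2.INTER_CUBIC))
```

```text
13.85 [0.4808 0.3363 0.053 ] [-0.3509  0.2515 -3.0932] [ 0.1155 -0.1087  0.0922] 0.15667876834244554 [-46.4052 -11.6662]
13.9 [0.4809 0.3363 0.0529] [ 0.9954  0.163  -2.1858] [ 0.0683 -0.1171  0.0023] 0.1569126273077816 [-46.3327 -11.6319]
13.95 [0.481  0.3364 0.053 ] [ 0.2137  0.2491 -3.024 ] [ 0.0761 -0.0831 -0.0308] 0.1592209850601067 [-46.275  -11.6139]
14.0 [0.481  0.3364 0.053 ] [-0.6273  0.3783 -3.3304] [ 0.1064 -0.0324 -0.0296] 0.15681616854395372 [-46.2317 -11.6066]
```

View pics/b2z.png

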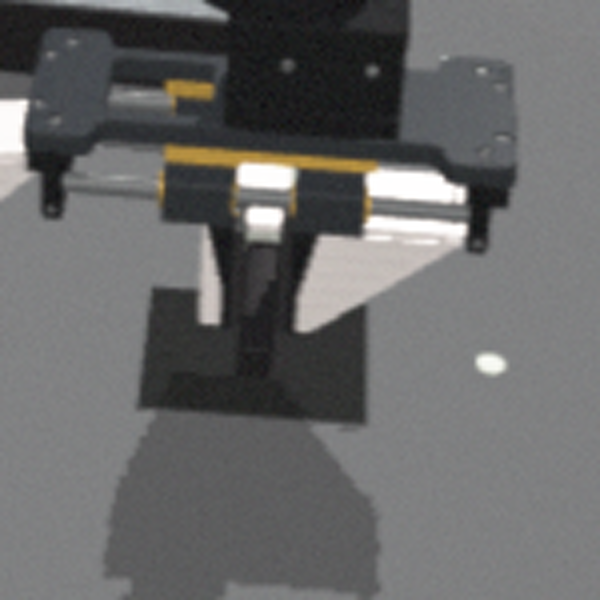

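Call:
send_rows --plan '[[[0,0,-0.5,0,1],[0,0,-0.5,0,1],[0,0,-0.17,0,1],[0,0,0,0,0.48],[0,0,0,0,0.48],[0,0,0,0,0.48],[-0.13,0.022,0,0,0.48],[-0.082,0.0137,0.015,0,0.48],[-0.082,0.0137,0.015,0,0.48],[-0.082,0.0137,0.015,0,0.48],[-0.082,0.0137,0.015,0,0.48],[-0.082,0.0137,0.015,0,0.48],[0,0,0,0,0.48]]]'

```text
time_s: 15.35
position: [0.4646, 0.3393, 0.0208]
tcp_rot: [[0.166, 0.986, -0.0], [0.986, -0.166, -0.0], [-0.0, -0.0, -1.0]]
force: [-0.6, 0.6, 0.4]
opening: 0.261
```

Run:
```python
from h import *
c=cap('side')
s=bot.read_state(); print(s['time_s'],s['position'],s['force'],s['moment'],s['opening'],s['tau'][1:3])
cv2.imwrite('pics/b3z.png',cv2.resize(c['img'][250:400,330:480],(600,600),interpolation=cv2.INTER_CUBIC))
```

```text
15.4 [0.4647 0.3392 0.0207] [-0.2422  0.4326  0.588 ] [ 0.0028 -0.0889 -0.0158] 0.26270350830253036 [-44.6265  -9.3729]
```

View pics/b3z.png

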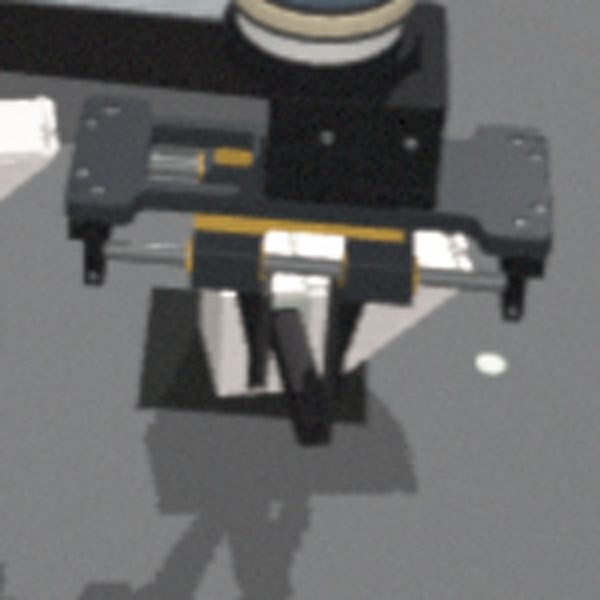

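Call:
send_rows --plan '[[[0,0,0,0,0.0],[0,0,0,0,0.0],[0,0,0,0,0.0],[0,0,1,0,-1],[0,0.3,1,1,-1],[-0.3,1,0.7,1,-1],[-0.7,1,0,1,-1],[-0.7,1,0,1,-1],[-0.7,1,0,1,-1],[-0.5,1,0,1,-1]]]'

```text
time_s: 16.4
position: [0.3763, 0.499, 0.1016]
tcp_rot: [[-0.423, 0.906, -0.001], [0.906, 0.423, -0.001], [-0.0, -0.001, -1.0]]
force: [1.1, -0.1, 0.4]
opening: 0.979
```

Run:
```python
from h import *
c=cap('top','b4.png')
s=bot.read_state(); print(s['time_s'],s['position'],s['opening'])
cv2.imwrite('pics/b4z.png',cv2.resize(c['img'][270:350,125:235],(800,580),interpolation=cv2.INTER_CUBIC))
```

```text
16.45 [0.3745 0.504  0.1019] 0.9866388334712974
```

View pics/b4z.png

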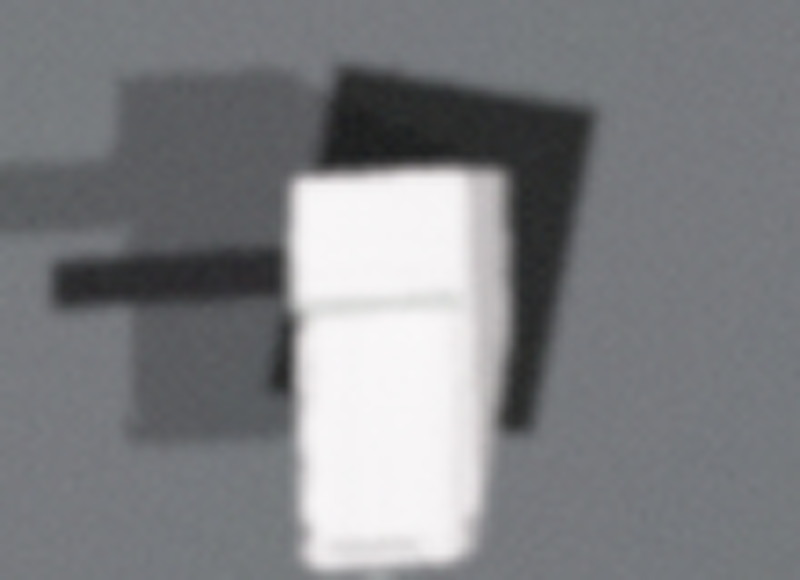

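Run:
```python
from h import *
c=cap('top')
f=lambda u,v,z: back(c,(125+u/7.27,270+v/7.25),z)
a=f(55,283,.052);b=f(280,275,.052)
d=a-b; print('handle yaw',np.degrees(np.arctan2(-d[0],d[1])),a,b)
t=[f(290,180,.059),f(470,168,.059),f(304,568,.056),f(470,558,.056)]
r=(t[0]+t[1])/2;l=(t[2]+t[3])/2; m=r-l; yaw=np.arctan2(m[1],m[0]);print(np.degrees(yaw),r,l,np.linalg.norm(m))
for y in (yaw,np.arctan2(-d[0],d[1])):
    R=np.array([[np.cos(y),-np.sin(y)],[np.sin(y),np.cos(y)]])
    print('o from lip',l[:2]+R@[.082,0],'rear',r[:2]-R@[.026,0],'tip',a[:2]-R@[0,.096])
print(mark_of('top','pot_2'));
```

```text
handle yaw 3.0950969617335407 [0.4616 0.3852 0.052 ] [0.4651 0.3214 0.052 ]
3.956608078401862 [0.4946 0.2928 0.059 ] [0.3843 0.2852 0.056 ] 0.11061080181275847
o from lip [0.4661 0.2908] rear [0.4687 0.291 ] tip [0.4682 0.2894]
o from lip [0.4662 0.2896] rear [0.4686 0.2914] tip [0.4668 0.2893]
[{'at': [0.7521, 0.4101, -0.004], 'conf': 0.77}, {'at': [0.6511, 0.1891, -0.0015], 'conf': 0.68}, {'at': [0.4709, 0.2934, 0.0047], 'conf': 0.67}, {'at': [0.8357, 0.1991, -0.0012], 'conf': 0.63}, {'at': [0.5246, -0.3075, 0.0041], 'conf': 0.57}, {'at': [0.6422, 0.2666, 0.0438], 'conf': 0.38}]
```

Call:
send_rows --plan '[[[0.16,-0.6,0,0.993,-1],[0.16,-0.6,0,0.993,-1],[0.16,-0.6,0,0.993,-1],[0.16,-0.6,0,0.993,-1],[0.16,-0.6,0,0.993,-1],[0.16,-0.6,0,0.993,-1],[0.16,-0.6,0,0.993,-1],[0.16,-0.6,0,0.993,-1],[0.16,-0.6,0,0.993,-1],[0.16,-0.6,0,0.993,-1],[0.16,-0.6,0,0.993,-1],[0.16,-0.6,0,0.993,-1],[0,0,0,0,-1]]]'

```text
time_s: 17.85
position: [0.4363, 0.2794, 0.1016]
tcp_rot: [[-0.999, -0.049, -0.001], [-0.049, 0.999, -0.001], [0.001, -0.001, -1.0]]
force: [-0.0, 1.6, -0.2]
opening: 1.001
```

Call:
send_rows --plan '[[[-0.14,0.28,-0.7,0,-1],[0,0,-0.9,0,-1],[0,0,-0.73,0,-1],[0,0,0,0,0],[0,0,0,0,1],[0,0,0,0,1],[0,0,0,0,1],[0,0,0,0,1],[0,0,0,0,1],[0,0,0,0,1]]]'

```text
time_s: 18.85
position: [0.4315, 0.2906, 0.0324]
tcp_rot: [[-0.999, -0.054, 0.0], [-0.054, 0.999, -0.0], [-0.0, -0.0, -1.0]]
force: [-1.0, -1.5, 4.9]
opening: 0.549
```

Run:
```python
from h import *
c=cap('side')
s=bot.read_state(); print(s['time_s'],s['position'],s['force'],s['opening'])
cv2.imwrite('pics/b5z.png',cv2.resize(c['img'][230:380,330:510],(720,600),interpolation=cv2.INTER_CUBIC))
```

```text
18.9 [0.4315 0.2906 0.0323] [-0.8386 -1.1178  4.9484] 0.5478467110149104
```

View pics/b5z.png

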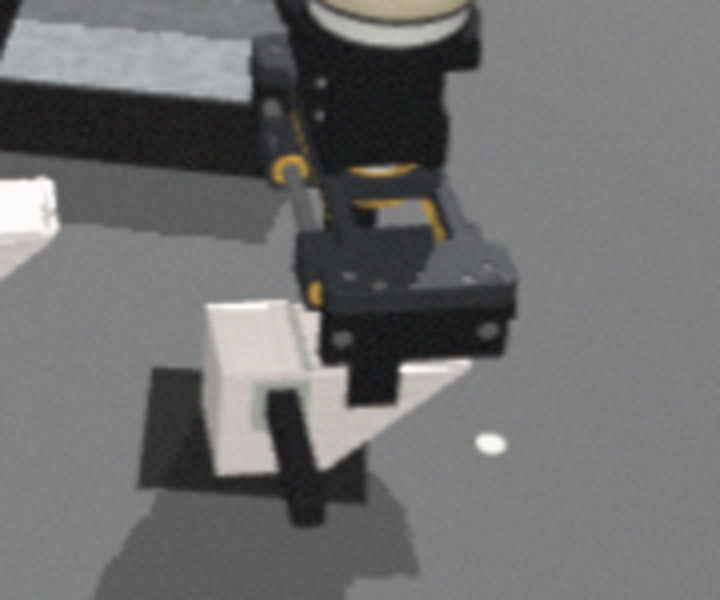

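Call:
send_rows --plan '[[[0,0,0.5,0,1],[0,0,0.9,0,1],[0,0,0.9,0,1],[0.2,-0.5,0,-0.2,1],[0.4,-0.9,0,-0.2,1],[0.4,-0.9,0,-0.2,1],[0.4,-0.9,0,-0.2,1],[0.4,-0.9,0,-0.2,1],[0.4,-0.9,0,-0.2,1],[0.4,-0.9,0,-0.2,1],[0.4,-0.9,0,-0.2,1],[0.4,-0.9,0,-0.2,1],[0.4,-0.9,0,-0.2,1],[0.4,-0.9,0,-0.2,1],[0.4,-0.9,0,-0.2,1],[0.28,-0.6,0,-0.3,1],[0,0,0,0,1]]]'

```text
time_s: 20.6
position: [0.5794, -0.0418, 0.1004]
tcp_rot: [[-0.976, 0.218, 0.002], [0.218, 0.976, -0.001], [-0.002, -0.0, -1.0]]
force: [0.5, 1.0, -2.3]
opening: 0.548
```

Run:
```python
from h import *
c=cap('side')
s=bot.read_state(); print(s['time_s'],s['position'],s['tcp_rot'][:,1],s['force'],s['moment'],s['opening'])
cv2.imwrite('pics/b6z.png',cv2.resize(c['img'][160:310,240:420],(720,600),interpolation=cv2.INTER_CUBIC))
```

```text
20.65 [ 0.5778 -0.04    0.1002] [0.2169 0.9762 0.0005] [-0.7294  0.4309 -3.2274] [ 0.1582 -0.0533 -0.0305] 0.5463150789988902
```

View pics/b6z.png

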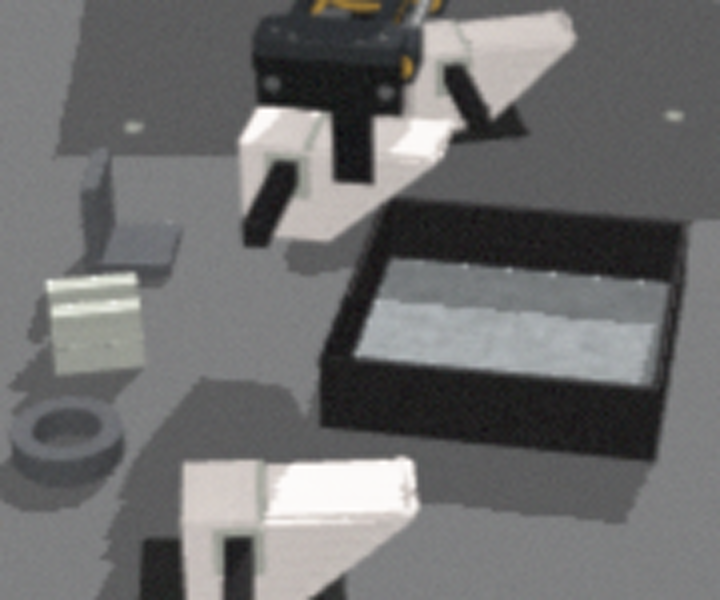

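Call:
send_rows --plan '[[[0,0,-0.5,0,1],[0,0,-0.5,0,1],[0,0,-0.1,0,1],[-0.068,0.0152,-0.02,0,1],[-0.068,0.0152,-0.02,0,1],[-0.068,0.0152,-0.02,0,1],[-0.068,0.0152,-0.02,0,1],[-0.061,0.0136,-0.036,0,1],[-0.061,0.0136,-0.036,0,1],[-0.061,0.0136,-0.036,0,1],[-0.061,0.0136,-0.036,0,1],[-0.061,0.0136,-0.036,0,1],[0,0,0,0,1]]]'

```text
time_s: 21.95
position: [0.5641, -0.0357, 0.0628]
tcp_rot: [[-0.977, 0.215, 0.009], [0.215, 0.977, -0.002], [-0.009, 0.0, -1.0]]
force: [3.4, 0.4, 6.5]
opening: 0.549
```

Run:
```python
from h import *
c=cap('side')
s=bot.read_state(); print(s['time_s'],s['position'],s['tcp_rot'][:,1],s['force'],s['moment'],s['opening'])
cv2.imwrite('pics/b7z.png',cv2.resize(c['img'][160:310,240:420],(720,600),interpolation=cv2.INTER_CUBIC))
```

```text
22.0 [ 0.5641 -0.0357  0.0628] [0.2147 0.9767 0.0002] [3.4175 0.7643 5.9309] [ 0.113  -1.0511 -0.017 ] 0.5507511346720763
```

View pics/b7z.png

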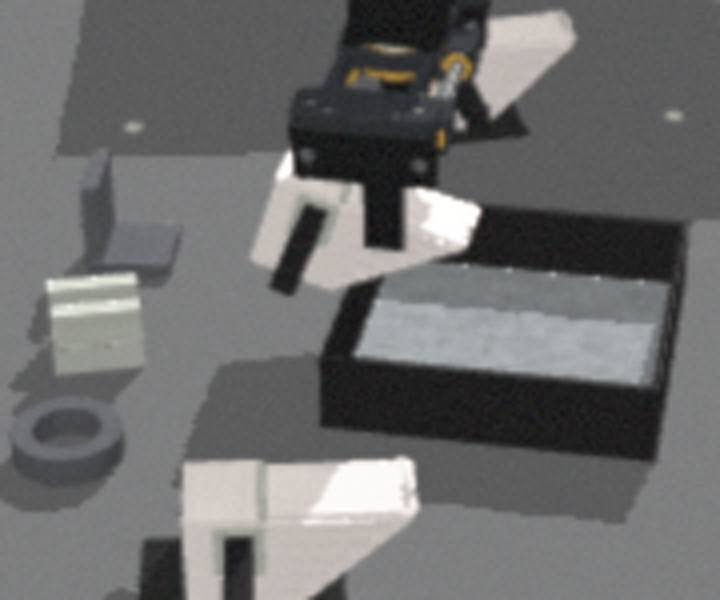

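Call:
send_rows --plan '[[[-0.05,0.0113,-0.07,0,1],[-0.05,0.0113,-0.07,0,1],[-0.05,0.0113,-0.07,0,1],[-0.05,0.0113,-0.07,0,1],[-0.05,0.0113,-0.07,0,1],[-0.026,0.006,-0.06,0,1],[-0.026,0.006,-0.06,0,1],[-0.026,0.006,-0.06,0,1],[-0.026,0.006,-0.06,0,1],[-0.026,0.006,-0.06,0,1],[0,0,0,0,1]]]'

```text
time_s: 23.1
position: [0.5476, -0.0319, 0.0422]
tcp_rot: [[-0.977, 0.214, -0.002], [0.214, 0.977, 0.001], [0.002, 0.0, -1.0]]
force: [-2.6, 1.3, 8.1]
opening: 0.546
```

Run:
```python
from h import *
c=cap('side')
s=bot.read_state(); print(s['time_s'],s['position'],s['tcp_rot'][:,1],s['force'],s['moment'],s['opening'])
cv2.imwrite('pics/b8z.png',cv2.resize(c['img'][160:310,240:420],(720,600),interpolation=cv2.INTER_CUBIC))
```

```text
23.15 [ 0.5476 -0.0319  0.0422] [0.2142 0.9768 0.0003] [-3.4799  1.0636  8.2028] [ 0.2016  0.0515 -0.0018] 0.55156073200371
```

View pics/b8z.png

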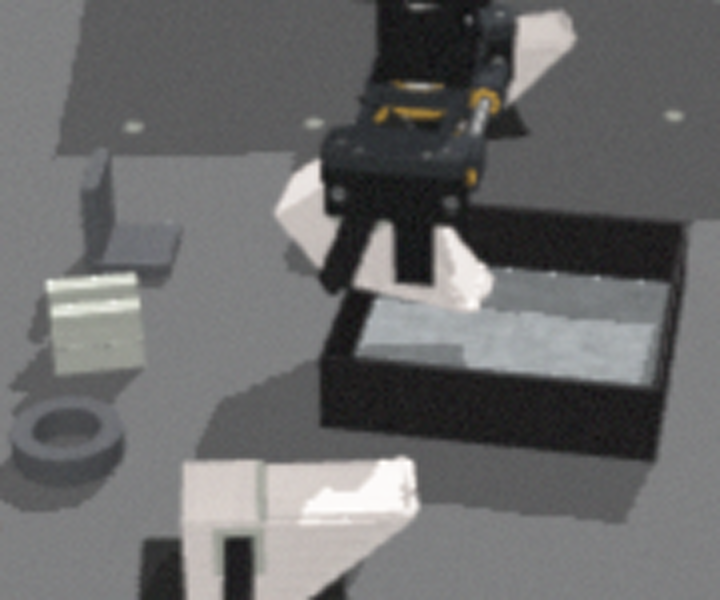

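Call:
send_rows --plan '[[[-0.026,0.006,-0.065,0,1],[-0.026,0.006,-0.065,0,1],[-0.022,0.005,-0.065,0,1],[-0.022,0.005,-0.065,0,1],[-0.022,0.005,-0.065,0,1],[0,0,0,0,1],[0,0,0,0,1]]]'

```text
time_s: 23.85
position: [0.5442, -0.0312, 0.0327]
tcp_rot: [[-0.977, 0.214, -0.002], [0.214, 0.977, 0.001], [0.002, 0.0, -1.0]]
force: [-2.1, 0.7, 10.8]
opening: 0.547
```

Run:
```python
from h import *
c=cap('side')
s=bot.read_state(); print(s['time_s'],s['position'],s['tcp_rot'][:,1],s['force'],s['moment'],s['opening'])
cv2.imwrite('pics/b9z.png',cv2.resize(c['img'][160:310,240:420],(720,600),interpolation=cv2.INTER_CUBIC))
```

```text
23.9 [ 0.5443 -0.0312  0.0327] [0.2141 0.9768 0.0002] [-2.8571  1.2999 10.1906] [0.142  0.0156 0.0409] 0.5490036334943658
```

View pics/b9z.png

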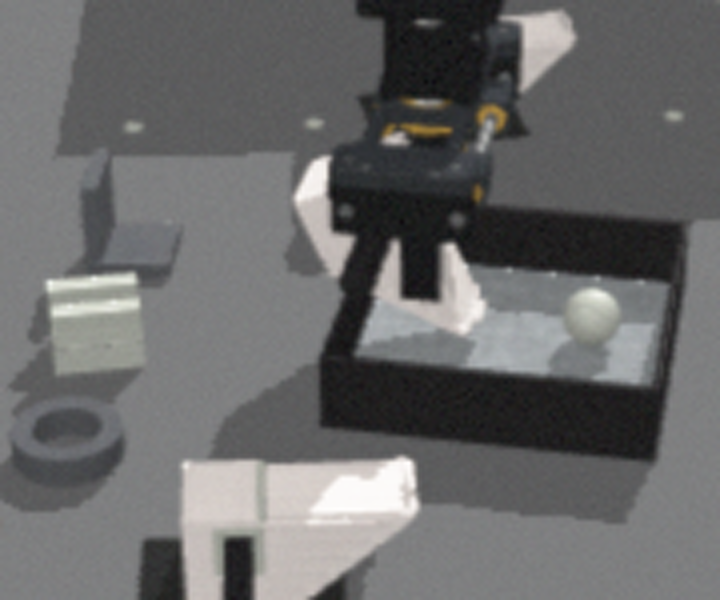

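Call:
send_rows --plan '[[[0,0,0.8,0,1],[0,0,0.8,0,1],[0.4,-0.09,0,0,1],[0.8,-0.178,0,0,1],[0.8,-0.178,0,0,1],[0.3,-0.066,0,0,1],[0,0,0,0,1],[0,0,0,0,1]]]'

```text
time_s: 24.7
position: [0.6123, -0.0466, 0.0782]
tcp_rot: [[-0.977, 0.214, -0.004], [0.214, 0.977, 0.001], [0.004, 0.0, -1.0]]
force: [-0.1, 0.4, -1.4]
opening: 0.553
```

Run:
```python
from h import *
c=cap('side')
s=bot.read_state(); print(s['time_s'],s['position'],s['tcp_rot'][:,1],s['force'],s['moment'],s['opening'])
cv2.imwrite('pics/b10z.png',cv2.resize(c['img'][160:310,240:420],(720,600),interpolation=cv2.INTER_CUBIC))
```

```text
24.75 [ 0.6122 -0.0466  0.0782] [0.2144 0.9767 0.0001] [ 0.2377 -0.1444 -1.1132] [ 0.0887 -0.1431 -0.06  ] 0.5510377288092275
```

View pics/b10z.png

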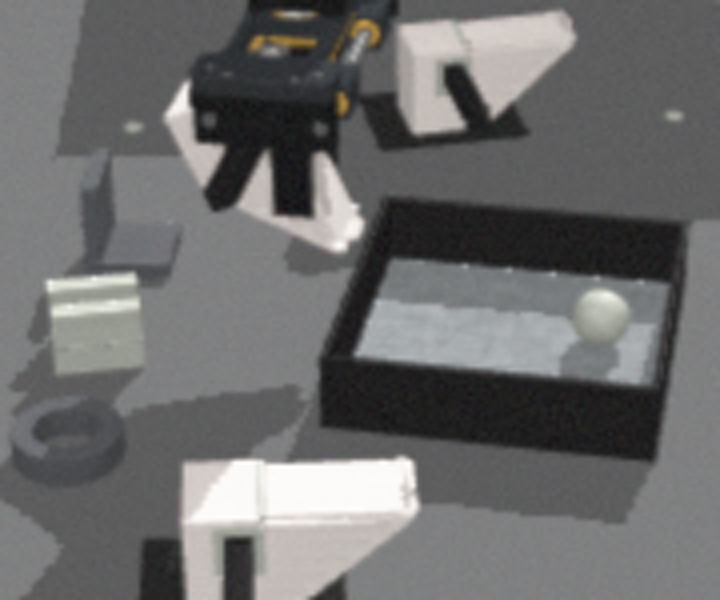

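Run:
```python
from h import *
from scipy.optimize import least_squares
c=cap('side')
n=np.array([.9765,-.2155]);t=np.array([.2155,.9765]);T=np.array([.4995,-.0125])
def P(u,v,z): return [*(T+n*u+t*v),z]
print(proj(c,[P(.09,.014,.045),P(.09,-.034,.045)]))
s=bot.read_state();d=s['position'][:2]-T; u0,v0=d@n,d@t;print('tool u v',u0,v0)
for px,v in (((240+333/4,160+250/4),v0+.024),((240+361/4,160+225/4),v0-.024)):
    r=least_squares(lambda q:proj(c,P(q[0],v,q[1]))[0]-px,[.09,.05]);print('lip u,z',r.x, 'rel tool',r.x-[u0,s['position'][2]])
```

```text
[[326.5512 229.936 ]
 [330.8166 219.2667]]
tool u v 0.117643788661633 -0.009053869170927799
lip u,z [0.0969 0.0639] rel tool [-0.0207 -0.0144]
lip u,z [0.091  0.0533] rel tool [-0.0266 -0.0249]
```

Call:
send_rows --plan '[[[-0.195,0.043,-0.2,0,1],[0,0,-0.2,0,1],[0.13,-0.029,-0.178,0,1],[0.13,-0.029,-0.178,0,1],[0.13,-0.029,-0.178,0,1],[0.065,-0.014,-0.122,0,1],[0.065,-0.014,-0.122,0,1],[0.065,-0.014,-0.122,0,1],[0.033,-0.007,-0.133,0,1],[0,0,0,0,1]]]'

```text
time_s: 25.8
position: [0.627, -0.0502, 0.0351]
tcp_rot: [[-0.977, 0.215, -0.001], [0.215, 0.977, 0.0], [0.001, 0.0, -1.0]]
force: [-0.3, 0.1, -1.3]
opening: 0.549
```

Run:
```python
from h import *
c=cap('side')
s=bot.read_state(); print(s['time_s'],s['position'],s['tcp_rot'][:,1],s['force'],s['moment'],s['opening'])
cv2.imwrite('pics/b11z.png',cv2.resize(c['img'][160:310,240:420],(720,600),interpolation=cv2.INTER_CUBIC))
```

```text
25.85 [ 0.627  -0.0502  0.0354] [ 0.2147  0.9767 -0.    ] [-0.3169 -0.5096 -1.1952] [ 0.1304 -0.1007 -0.0271] 0.5505323219282786
```

View pics/b11z.png

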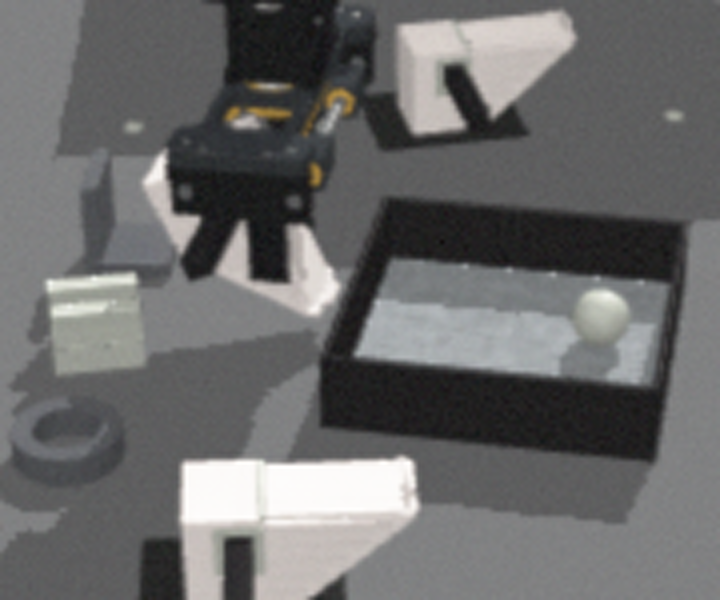

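Call:
send_rows --plan '[[[0,0,0.8,0,1],[0,0,0.8,0,1],[-0.5,0.11,0,0,1],[-0.5,0.11,0,0,1],[0,0,-0.3,0,1],[0,0,-0.3,0,1],[0.03,-0.007,-0.15,0,1],[0.1,-0.022,-0.13,0,1],[0.1,-0.022,-0.13,0,1],[0,0,0,0,1]]]'

```text
time_s: 26.85
position: [0.6052, -0.0454, 0.0535]
tcp_rot: [[-0.977, 0.215, 0.0], [0.215, 0.977, 0.0], [-0.0, 0.0, -1.0]]
force: [-0.7, 0.7, 2.8]
opening: 0.546
```

Run:
```python
from h import *
c=cap('side')
s=bot.read_state(); print(s['time_s'],s['position'],s['tcp_rot'][:,1],s['force'],s['moment'],s['opening'])
cv2.imwrite('pics/b12z.png',cv2.resize(c['img'][160:310,240:420],(720,600),interpolation=cv2.INTER_CUBIC))
```

```text
26.9 [ 0.6052 -0.0454  0.0536] [0.2148 0.9767 0.0001] [-0.4329  0.0978  2.4291] [ 0.1755  0.1986 -0.026 ] 0.5468079553846579
```

View pics/b12z.png

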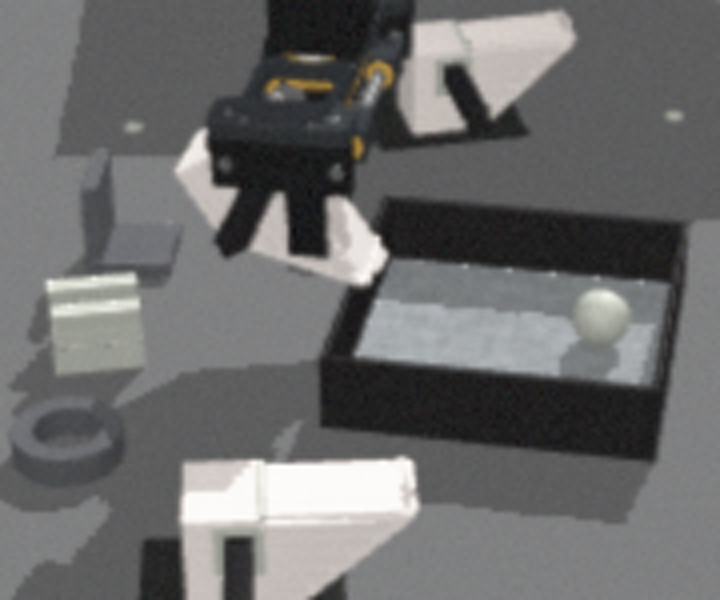

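Call:
send_rows --plan '[[[0.055,-0.012,-0.125,0,1],[0.055,-0.012,-0.125,0,1],[0.055,-0.012,-0.125,0,1],[0.055,-0.012,-0.125,0,1],[0.025,-0.005,-0.13,0,1],[0.025,-0.005,-0.13,0,1],[0,0,0,0,1]]]'

```text
time_s: 27.6
position: [0.6176, -0.0482, 0.0322]
tcp_rot: [[-0.976, 0.215, 0.01], [0.215, 0.977, -0.002], [-0.011, -0.0, -1.0]]
force: [4.6, -0.2, 3.9]
opening: 0.553
```

Run:
```python
from h import *
c=cap('side')
s=bot.read_state(); print(s['time_s'],s['position'],s['tcp_rot'][:,1],s['force'],s['moment'],s['opening'])
cv2.imwrite('pics/b13z.png',cv2.resize(c['img'][160:310,240:420],(720,600),interpolation=cv2.INTER_CUBIC))
```

```text
27.65 [ 0.6176 -0.0482  0.0322] [ 0.2153  0.9766 -0.    ] [ 5.549  -1.171   3.4305] [ 0.1085 -0.7553 -0.052 ] 0.5495633228694435
```

View pics/b13z.png

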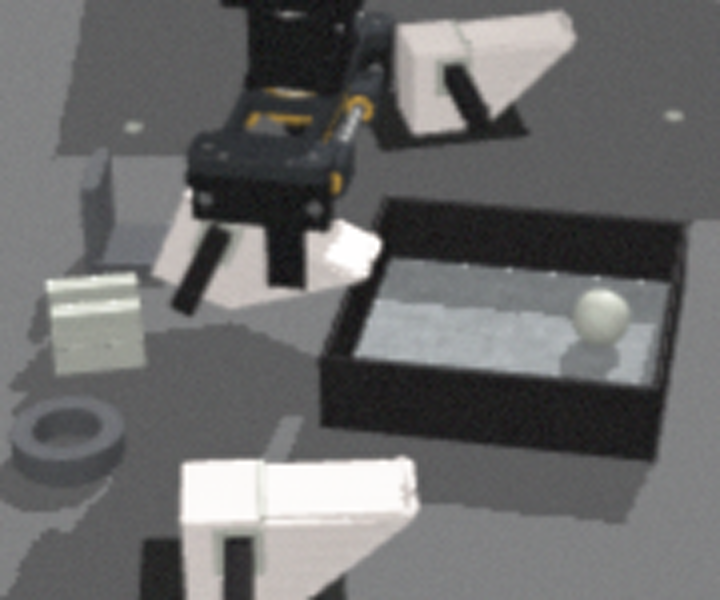

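Call:
send_rows --plan '[[[0.16,-0.035,0.25,0,1],[0.22,-0.048,0,0,1],[0,0,-0.17,0,1],[0,0,-0.17,0,1],[0.01,0,-0.15,0,1],[0,0,-0.05,0,1],[0,0,0,0,1]]]'

```text
time_s: 28.35
position: [0.6245, -0.0496, 0.0219]
tcp_rot: [[-0.977, 0.215, 0.001], [0.215, 0.977, -0.0], [-0.001, -0.0, -1.0]]
force: [1.2, -0.9, 2.5]
opening: 0.553
```

Run:
```python
from h import *
c=cap('side')
s=bot.read_state(); print(s['time_s'],s['position'],s['tcp_rot'][:,1],s['force'],s['moment'],s['opening'])
cv2.imwrite('pics/b14z.png',cv2.resize(c['img'][160:310,240:420],(720,600),interpolation=cv2.INTER_CUBIC))
```

```text
28.4 [ 0.6245 -0.0496  0.0219] [ 0.2147  0.9767 -0.0001] [ 1.434  -1.8348  1.3642] [-0.0126 -0.3016  0.041 ] 0.5494080487858295
```

View pics/b14z.png

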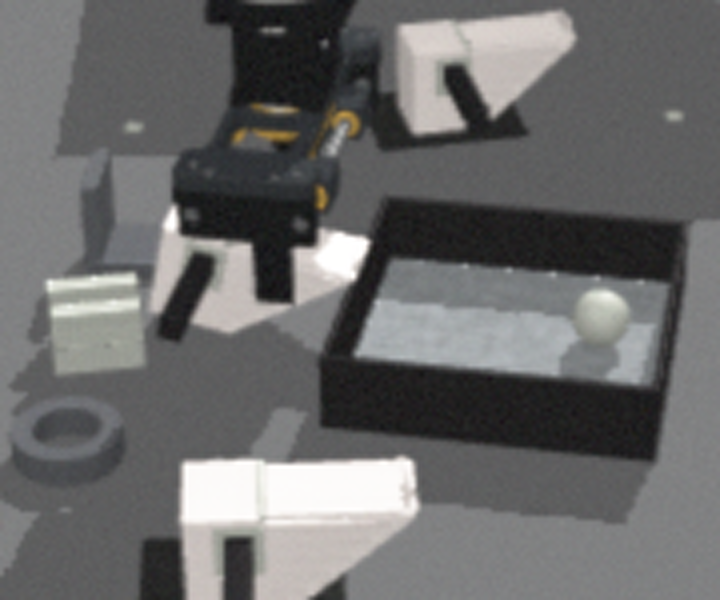

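Call:
send_rows --plan '[[[0,0,1,0,1],[0,0,1,0,1],[0,0,0.2,0,1],[-0.508,0.886,0,0.038,1],[-0.508,0.886,0,0.038,1],[-0.508,0.886,0,0.038,1],[-0.508,0.886,0,0.038,1],[-0.508,0.886,0,0.038,1],[-0.508,0.886,0,0.038,1],[-0.508,0.886,0,0.038,1],[-0.508,0.886,0,0.038,1],[-0.508,0.886,0,0.038,1],[-0.508,0.886,0,0.038,1],[-0.508,0.886,0,0.038,1],[-0.508,0.886,0,0.038,1],[-0.508,0.886,0,0.038,1],[0,0,-0.7,0,1],[0,0,-0.5,0,1],[0,0,0,0,1]]]'

```text
time_s: 30.3
position: [0.4227, 0.2953, 0.0492]
tcp_rot: [[-0.986, 0.165, -0.007], [0.165, 0.986, -0.003], [0.006, -0.004, -1.0]]
force: [-0.5, -0.3, -2.0]
opening: 0.549
```

Run:
```python
from h import *
c=cap('side')
s=bot.read_state(); print(s['time_s'],s['position'],s['tcp_rot'][:,1],s['force'],s['moment'],s['opening'])
cv2.imwrite('pics/b15z.png',cv2.resize(c['img'][230:380,330:510],(720,600),interpolation=cv2.INTER_CUBIC))
```

```text
30.35 [0.4238 0.2954 0.0502] [ 0.1659  0.9861 -0.0028] [ 0.8111 -0.4882 -1.8089] [ 0.1028 -0.0503 -0.0042] 0.551187329360279
```

View pics/b15z.png

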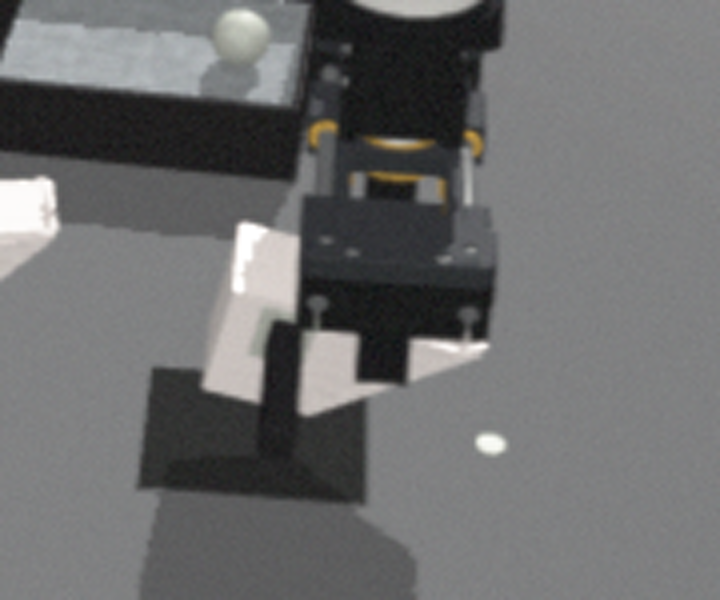

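Call:
send_rows --plan '[[[0.05,0,-0.4,0,1],[0,0,-0.3,0,1],[0,0,-0.15,0,1],[0,0,0,0,1]]]'

```text
time_s: 30.75
position: [0.427, 0.2957, 0.0256]
tcp_rot: [[-0.986, 0.167, -0.002], [0.167, 0.986, -0.001], [0.001, -0.001, -1.0]]
force: [-0.6, 1.0, -2.1]
opening: 0.551
```

Run:
```python
from h import *
c=cap('side')
s=bot.read_state(); print(s['time_s'],s['position'],s['tcp_rot'][:,1],s['force'],s['moment'],s['opening'])
cv2.imwrite('pics/b16z.png',cv2.resize(c['img'][230:380,330:510],(720,600),interpolation=cv2.INTER_CUBIC))
```

```text
30.8 [0.4272 0.2959 0.0261] [ 0.1666  0.986  -0.0004] [ 0.5121 -0.6769 -1.067 ] [ 0.0599 -0.0933  0.0441] 0.5479518092870586
```

View pics/b16z.png

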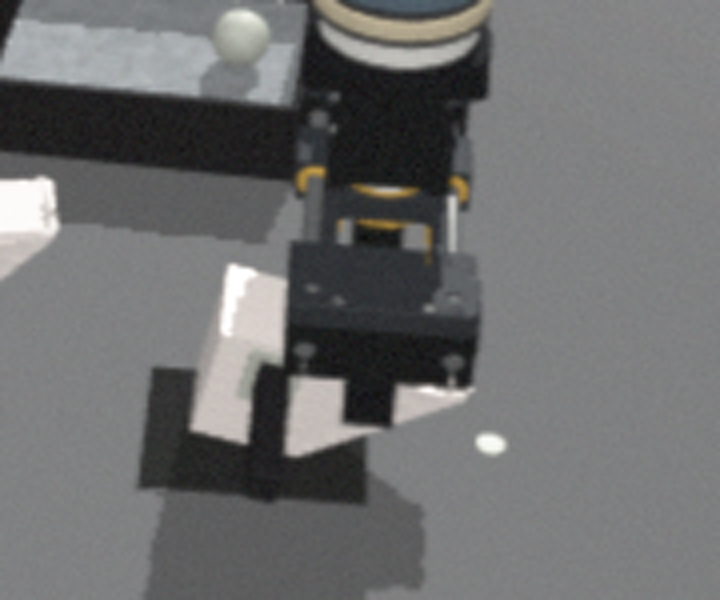

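Call:
send_rows --plan '[[[0,0,-0.2,0,1],[0,0,-0.2,0,1],[0.1,-0.017,0,0,1],[0.1,-0.017,0.03,0,1],[0.1,-0.017,0.03,0,1],[0,0,0,0,1]]]'

```text
time_s: 31.4
position: [0.4376, 0.2947, 0.0162]
tcp_rot: [[-0.986, 0.167, 0.002], [0.167, 0.986, 0.001], [-0.001, 0.001, -1.0]]
force: [-0.7, 0.1, -1.3]
opening: 0.555
```

Run:
```python
from h import *
c=cap('side')
s=bot.read_state(); print(s['time_s'],s['position'],s['tcp_rot'][:,1],s['force'],s['moment'],s['opening'])
cv2.imwrite('pics/b17z.png',cv2.resize(c['img'][230:380,330:510],(720,600),interpolation=cv2.INTER_CUBIC))
```

```text
31.45 [0.4371 0.2946 0.0162] [0.1666 0.986  0.0003] [ 0.1099  0.5075 -1.4435] [ 0.0885 -0.0603 -0.0725] 0.5496605288773224
```

View pics/b17z.png

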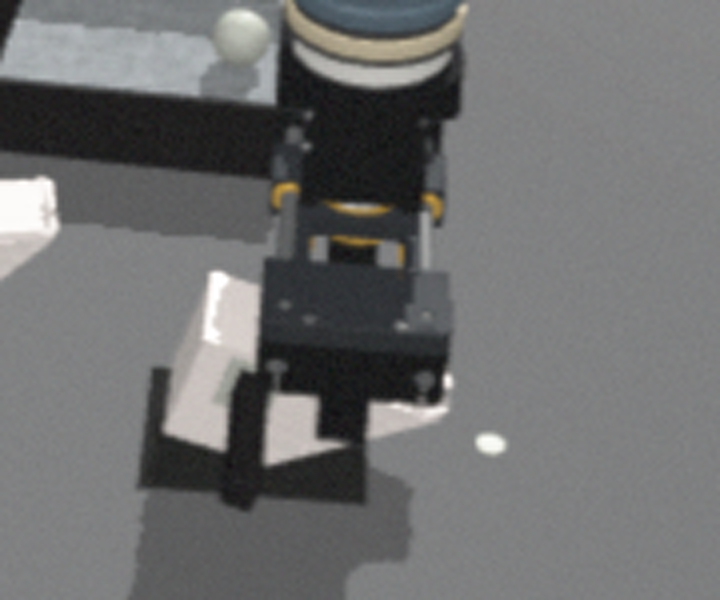

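Call:
send_rows --plan '[[[0,0,0.1,0,1],[-0.3,0.05,0,0,1],[-0.3,0.05,0,0,1],[0,0,-0.12,0,1],[0,0,-0.1,0,1],[0,0,0,0,1]]]'

```text
time_s: 32.05
position: [0.4155, 0.2976, 0.0131]
tcp_rot: [[-0.986, 0.166, -0.004], [0.166, 0.986, -0.001], [0.004, -0.002, -1.0]]
force: [-5.5, 1.1, 7.7]
opening: 0.547
```

Run:
```python
from h import *
c=cap('side')
s=bot.read_state(); print(s['time_s'],s['position'],s['tcp_rot'][:,1],s['force'],s['moment'],s['opening'])
cv2.imwrite('pics/b18z.png',cv2.resize(c['img'][230:380,330:510],(720,600),interpolation=cv2.INTER_CUBIC))
```

```text
32.1 [0.4158 0.2976 0.0131] [ 0.1659  0.9861 -0.0015] [-6.8418  0.9171  7.4333] [ 0.2869  0.676  -0.0346] 0.5497120814140153
```

View pics/b18z.png

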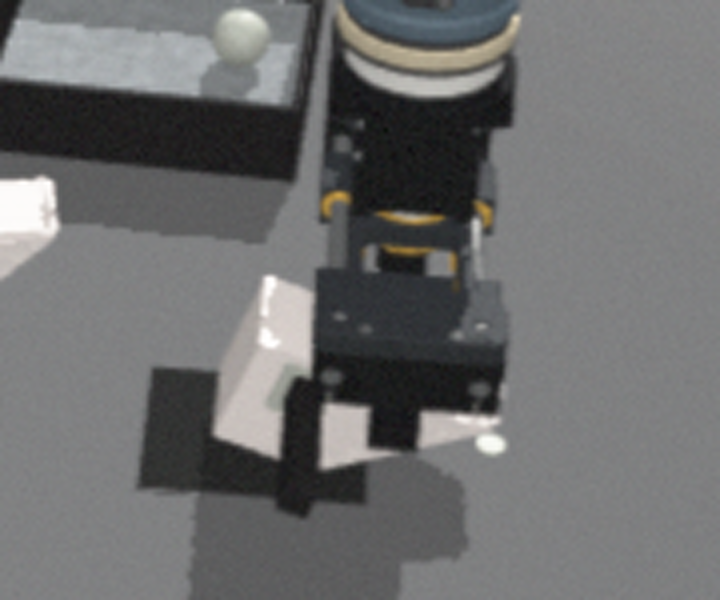

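Call:
send_rows --plan '[[[0.1,-0.017,0.0,0,1],[0.1,-0.017,0.02,0,1],[0.1,-0.017,0.04,0,1],[0.1,-0.017,0.04,0,1],[0.1,-0.017,0.05,0,1],[0.1,-0.017,0.05,0,1],[0,0,0,0,1]]]'

```text
time_s: 32.8
position: [0.4374, 0.2946, 0.0188]
tcp_rot: [[-0.986, 0.167, 0.001], [0.167, 0.986, 0.0], [-0.001, 0.001, -1.0]]
force: [0.2, 0.2, -2.1]
opening: 0.55
```

Run:
```python
from h import *
c=cap('side')
s=bot.read_state(); print(s['time_s'],s['position'],s['tcp_rot'][:,1],s['force'],s['moment'],s['opening'])
cv2.imwrite('pics/b19z.png',cv2.resize(c['img'][230:380,330:510],(720,600),interpolation=cv2.INTER_CUBIC))
```

```text
32.85 [0.4369 0.2945 0.0187] [0.1666 0.986  0.0003] [-0.4044 -1.2765 -1.5228] [ 0.153  -0.0426 -0.0286] 0.5513905947916764
```

View pics/b19z.png

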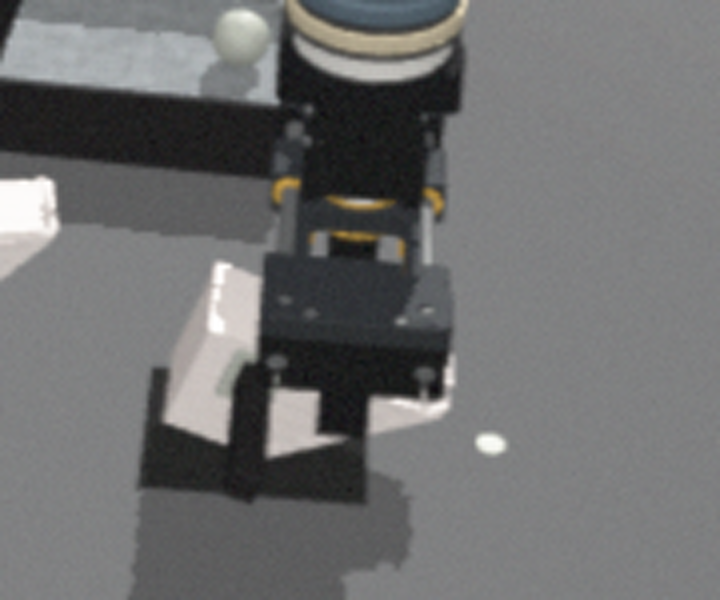

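Call:
send_rows --plan '[[[-0.25,0.042,0,0,1],[-0.25,0.042,0,0,1],[0,0,-0.1,0,1],[0,0,-0.05,0,1],[0,0,0,0,-0.3],[0,0,0,0,-0.5],[0,0,0,0,-0.5],[0,0,0,0,-0.5],[0,0,0,0,-0.5]]]'

```text
time_s: 33.75
position: [0.4217, 0.2971, 0.0143]
tcp_rot: [[-0.986, 0.166, 0.001], [0.166, 0.986, 0.0], [-0.001, 0.0, -1.0]]
force: [-0.3, 0.2, -0.8]
opening: 0.741
```

Run:
```python
from h import *
c=cap('side')
s=bot.read_state(); print(s['time_s'],s['position'],s['tcp_rot'][:,1],s['force'],s['moment'],s['opening'])
cv2.imwrite('pics/b20z.png',cv2.resize(c['img'][230:380,330:510],(720,600),interpolation=cv2.INTER_CUBIC))
```

```text
33.8 [0.4216 0.2971 0.0142] [0.1663 0.9861 0.0002] [-0.2965 -0.0839 -0.2984] [ 0.0648 -0.1463  0.0029] 0.7455214998843076
```

View pics/b20z.png

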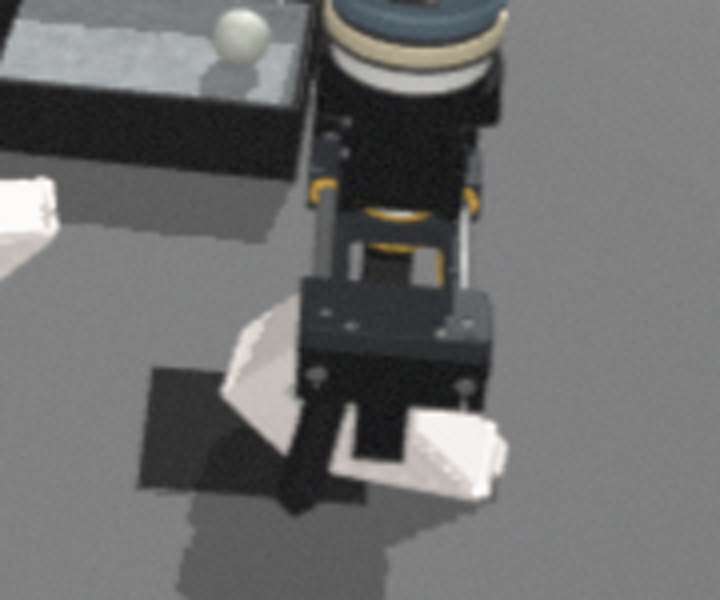

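Call:
send_rows --plan '[[[0,0,0.9,0,-0.5],[0,0,0.9,0,-0.5],[0,0,0.4,0,-0.2],[-0.37,0.05,0,0,0.4],[0,0,0,0,0.4],[0,0,0,0,0.4],[0,0,0,0,0.4],[0,0,-0.5,0,0.4],[0,0,-0.48,0,0.4],[0,0,0,0,0.4]]]'

```text
time_s: 34.8
position: [0.409, 0.2979, 0.0487]
tcp_rot: [[-0.986, 0.166, -0.004], [0.166, 0.986, -0.002], [0.004, -0.003, -1.0]]
force: [0.2, -0.6, -0.4]
opening: 0.303
```

Run:
```python
from h import *
c=cap('side')
s=bot.read_state(); print(s['time_s'],s['position'],s['tcp_rot'][:,1],s['force'],s['moment'],s['opening'])
cv2.imwrite('pics/b21z.png',cv2.resize(c['img'][230:380,330:510],(720,600),interpolation=cv2.INTER_CUBIC))
```

```text
34.85 [0.4095 0.2981 0.0495] [ 0.1664  0.9861 -0.0017] [-0.1607  0.0209 -0.1747] [ 0.0504 -0.1275  0.0203] 0.3022584570336274
```

View pics/b21z.png

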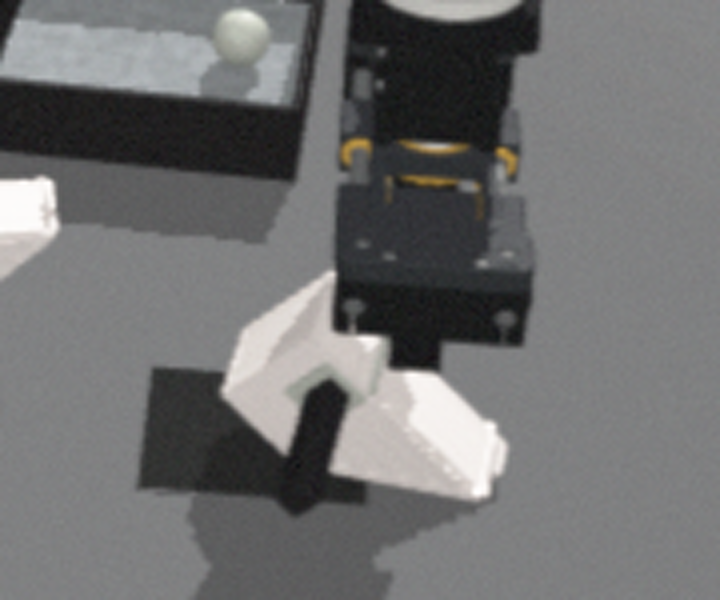

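Call:
send_rows --plan '[[[0.15,-0.025,0,0,0.4],[0.15,-0.025,0,0,0.4],[0.15,-0.025,0,0,0.4],[0.15,-0.025,0,0,0.4],[0.1,-0.017,0.01,0,0.4],[0.1,-0.017,0.02,0,0.4],[0.1,-0.017,0.02,0,0.4],[0.1,-0.017,0.02,0,0.4],[0,0,0,0,0.4]]]'

```text
time_s: 35.75
position: [0.4414, 0.2937, 0.0531]
tcp_rot: [[-0.986, 0.166, 0.002], [0.166, 0.986, 0.001], [-0.001, 0.001, -1.0]]
force: [-0.1, 0.4, 3.6]
opening: 0.298
```

Run:
```python
from h import *
c=cap('side')
s=bot.read_state(); print(s['time_s'],s['position'],s['tcp_rot'][:,1],s['force'],s['moment'],s['opening'])
cv2.imwrite('pics/b22z.png',cv2.resize(c['img'][230:380,330:510],(720,600),interpolation=cv2.INTER_CUBIC))
```

```text
35.8 [0.4409 0.2937 0.053 ] [0.1665 0.986  0.0006] [-0.3734  0.4904  5.9285] [ 0.1488 -0.0643 -0.0308] 0.30028531076608544
```

View pics/b22z.png

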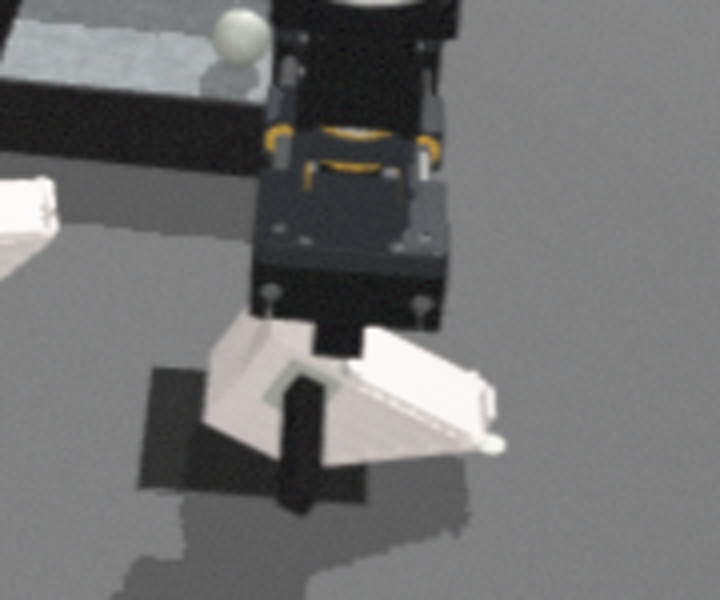

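Call:
send_rows --plan '[[[0.12,-0.02,0.02,0,0.4],[0.12,-0.02,0.02,0,0.4],[0.12,-0.02,0.02,0,0.4],[0.12,-0.02,0,0,0.4],[0.12,-0.02,0,0,0.4],[0.12,-0.02,0,0,0.4],[0,0,0,0,0.4]]]'

```text
time_s: 36.5
position: [0.4627, 0.2899, 0.0545]
tcp_rot: [[-0.986, 0.167, 0.001], [0.167, 0.986, 0.0], [-0.001, 0.0, -1.0]]
force: [-0.4, -0.3, -0.4]
opening: 0.298
```

Run:
```python
from h import *
c=cap('side')
s=bot.read_state(); print(s['time_s'],s['position'],s['tcp_rot'][:,1],s['force'],s['moment'],s['opening'])
cv2.imwrite('pics/b23z.png',cv2.resize(c['img'][230:380,330:510],(720,600),interpolation=cv2.INTER_CUBIC))
```

```text
36.55 [0.4622 0.2899 0.0545] [0.1665 0.986  0.    ] [-0.6345  0.1822  0.3154] [ 0.0682 -0.1249 -0.0405] 0.2957183915413123
```

View pics/b23z.png

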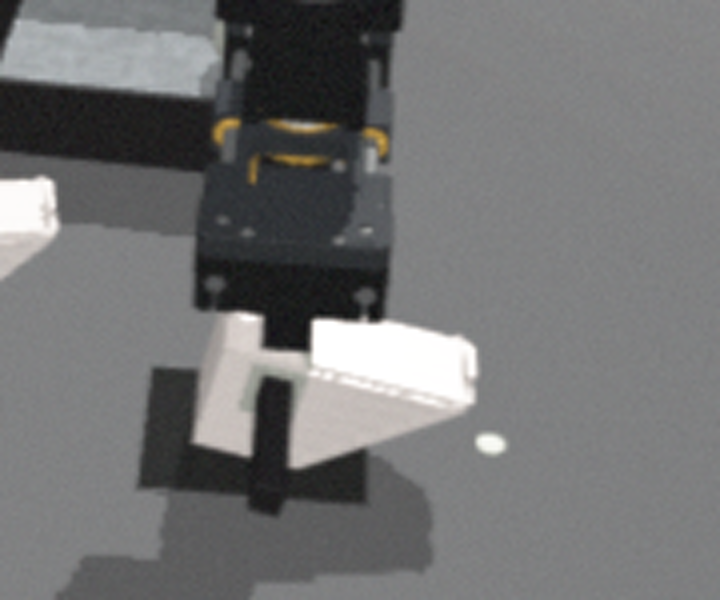

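Call:
send_rows --plan '[[[0.15,-0.025,0,0,0.4],[0.15,-0.025,-0.05,0,0.4],[0.1,-0.017,-0.05,0,0.4],[0,0,-0.03,0,0.4],[0,0,0,0,0.4]]]'

```text
time_s: 37.05
position: [0.4737, 0.2878, 0.0504]
tcp_rot: [[-0.986, 0.166, -0.001], [0.166, 0.986, -0.0], [0.001, -0.0, -1.0]]
force: [-0.7, 0.4, -0.2]
opening: 0.303
```

Run:
```python
from h import *
c=cap('side')
s=bot.read_state(); print(s['time_s'],s['position'],s['tcp_rot'][:,1],s['force'],s['moment'],s['opening'])
cv2.imwrite('pics/b24z.png',cv2.resize(c['img'][230:380,330:510],(720,600),interpolation=cv2.INTER_CUBIC))
```

```text
37.1 [0.4736 0.2878 0.0505] [ 0.1663  0.9861 -0.0003] [-0.1972 -0.3144 -0.3021] [ 0.0729 -0.1428  0.0116] 0.29623240008017315
```

View pics/b24z.png

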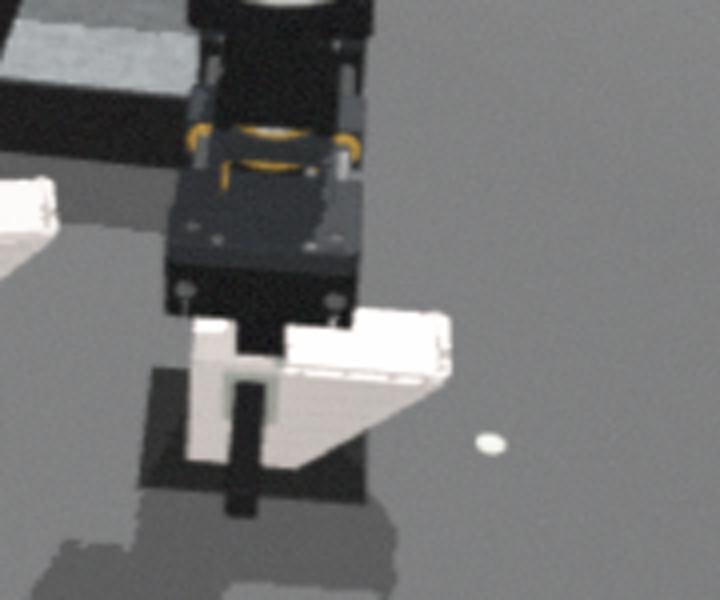

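Call:
send_rows --plan '[[[0,0,0.9,0,0.4],[0,0,0.8,0,-1],[0.745,-0.543,0,0.317,-1],[0.745,-0.543,0,0.317,-1],[0.745,-0.543,0,0.317,-1],[0.745,-0.543,0,0.317,-1],[0.745,-0.543,0,0.317,-1],[0.745,-0.543,0,0.317,-1],[0,0,0,0,-1],[0,0,0,0,-1]]]'

```text
time_s: 38.1
position: [0.6076, 0.1898, 0.1014]
tcp_rot: [[-1.0, -0.022, -0.001], [-0.022, 1.0, 0.0], [0.001, 0.0, -1.0]]
force: [0.4, -0.1, -0.2]
opening: 0.98
```

Descend 69 mm, close, then lift (weighing A at the same time).

Call:
send_rows --plan '[[[0,0,-0.8,0,-1],[0,0,-0.9,0,-1],[0,0,-0.6,0,-0.5],[0,0,0,0,1],[0,0,0,0,1],[0,0,0,0,1],[0,0,0,0,1],[0,0,0,0,1],[0,0,0,0,1],[0,0,0.5,0,1],[0,0,0.9,0,1],[0,0,0.9,0,1],[0,0,0,0,1],[0,0,0,0,1]]]'

```text
time_s: 39.5
position: [0.6079, 0.1901, 0.102]
tcp_rot: [[-1.0, -0.023, 0.0], [-0.023, 1.0, -0.0], [-0.0, -0.0, -1.0]]
force: [0.2, -0.8, -3.3]
opening: 0.546
```

Run:
```python
from h import *
c=cap('side')
for i in range(4):
    s=bot.read_state(); print(s['time_s'],s['position'],s['tcp_rot'][:,1],s['force'],s['moment'],s['opening']); cap('side')
cv2.imwrite('pics/a1z.png',cv2.resize(c['img'][160:310,240:420],(720,600),interpolation=cv2.INTER_CUBIC))
```

```text
39.55 [0.6069 0.1899 0.1009] [-0.0232  0.9997 -0.0003] [ 0.1845  0.1789 -3.3941] [ 0.0491 -0.0521 -0.0211] 0.5469426355152093
39.6 [0.6065 0.1899 0.1002] [-0.0231  0.9997 -0.0004] [-0.12   -0.4302 -2.2963] [ 0.0924 -0.0769  0.0243] 0.5443421720899757
39.65 [0.6064 0.1899 0.1   ] [-0.0231  0.9997 -0.0005] [-0.1523 -0.0032 -1.7114] [ 0.0714 -0.0207  0.0221] 0.5500333390306611
39.7 [0.6066 0.19   0.0999] [-0.0232  0.9997 -0.0004] [ 0.2792 -0.2212 -2.7263] [ 0.0874 -0.0602  0.011 ] 0.5479200116441627
```

View pics/a1z.png

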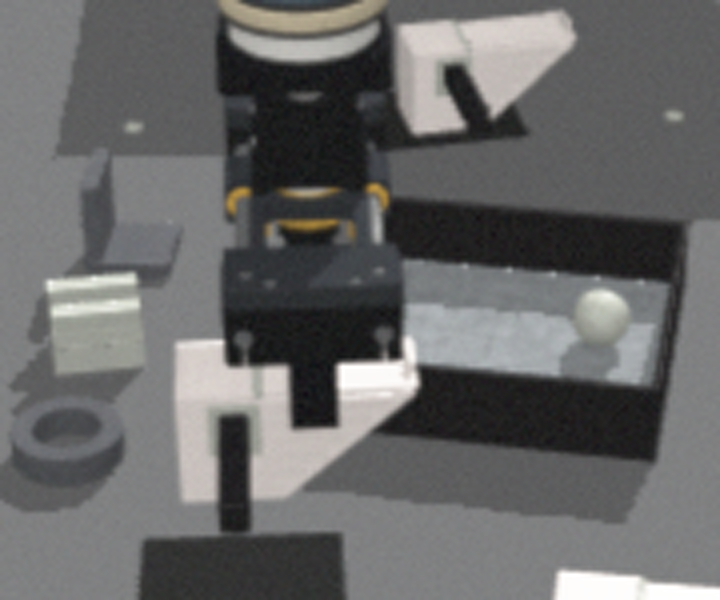

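Call:
send_rows --plan '[[[-0.106,-0.6,0,-0.2,1],[-0.106,-0.9,0,-0.3,1],[-0.106,-0.9,0,-0.3,1],[-0.106,-0.9,0,-0.3,1],[-0.106,-0.9,0,-0.3,1],[-0.106,-0.9,0,-0.3,1],[-0.106,-0.9,0,-0.3,1],[-0.106,-0.9,0,-0.2,1],[-0.106,-0.767,0,0,1],[0,0,-0.5,0,1],[0,0,-0.3,0,1]]]'

```text
time_s: 40.85
position: [0.5783, -0.0416, 0.0768]
tcp_rot: [[-0.98, 0.198, -0.002], [0.198, 0.98, 0.0], [0.002, -0.0, -1.0]]
force: [0.3, 0.9, -2.6]
opening: 0.544
```

Call:
send_rows --plan '[[[0,0.02,-0.3,-0.17,1],[-0.068,0.0152,-0.03,0,1],[-0.068,0.0152,-0.03,0,1],[-0.068,0.0152,-0.03,0,1],[-0.068,0.0152,-0.03,0,1],[-0.061,0.0136,-0.036,0,1],[-0.061,0.0136,-0.036,0,1],[-0.061,0.0136,-0.036,0,1],[-0.061,0.0136,-0.036,0,1],[-0.061,0.0136,-0.036,0,1],[-0.05,0.0113,-0.07,0,1],[-0.05,0.0113,-0.07,0,1],[-0.05,0.0113,-0.07,0,1],[-0.05,0.0113,-0.07,0,1],[-0.05,0.0113,-0.07,0,1],[-0.026,0.006,-0.06,0,1],[-0.026,0.006,-0.06,0,1],[-0.026,0.006,-0.06,0,1],[-0.026,0.006,-0.06,0,1],[-0.026,0.006,-0.06,0,1]]]'

```text
time_s: 42.85
position: [0.5497, -0.0327, 0.0421]
tcp_rot: [[-0.978, 0.21, -0.001], [0.21, 0.978, -0.001], [0.001, -0.001, -1.0]]
force: [-3.8, -2.9, 9.7]
opening: 0.55
```

Run:
```python
from h import *
c=cap('side')
s=bot.read_state(); print(s['time_s'],s['position'],s['tcp_rot'][:,1],s['force'],s['moment'],s['opening'])
cv2.imwrite('pics/a2z.png',cv2.resize(c['img'][160:310,240:420],(720,600),interpolation=cv2.INTER_CUBIC))
```

```text
42.9 [ 0.5496 -0.0327  0.0417] [ 0.2103  0.9776 -0.0014] [-4.0379 -2.643   9.3763] [-0.4678  0.2311 -0.0618] 0.5469098185018597
```

View pics/a2z.png

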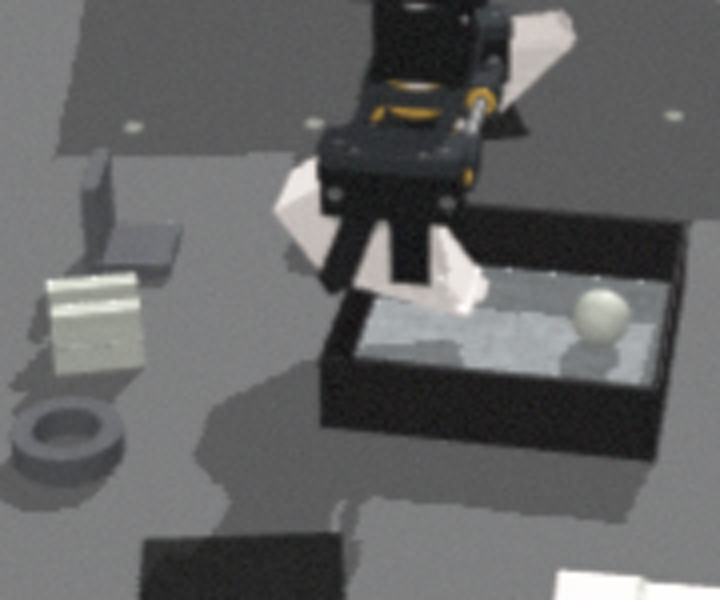

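Same state as before with B (~48°). Continue the last tilt.

Call:
send_rows --plan '[[[-0.026,0.006,-0.065,0,1],[-0.026,0.006,-0.065,0,1],[-0.022,0.005,-0.065,0,1],[-0.022,0.005,-0.065,0,1],[-0.022,0.005,-0.065,0,1],[-0.02,0.004,-0.05,0,1],[0,0,0,0,1],[0,0,0,0,1]]]'

```text
time_s: 43.7
position: [0.5461, -0.0318, 0.0316]
tcp_rot: [[-0.978, 0.21, 0.0], [0.21, 0.978, -0.001], [-0.001, -0.001, -1.0]]
force: [-5.5, -2.5, 16.3]
opening: 0.55
```

Run:
```python
from h import *
c=cap('side')
s=bot.read_state(); print(s['time_s'],s['position'],s['tcp_rot'][:,1],s['force'],s['moment'],s['opening'])
cv2.imwrite('pics/a3z.png',cv2.resize(c['img'][160:310,240:420],(720,600),interpolation=cv2.INTER_CUBIC))
```

```text
43.75 [ 0.5461 -0.0317  0.0316] [ 0.2102  0.9777 -0.0012] [-5.4626 -2.2738 17.6082] [-0.3373  0.2441 -0.0631] 0.5488240053331574
```

View pics/a3z.png

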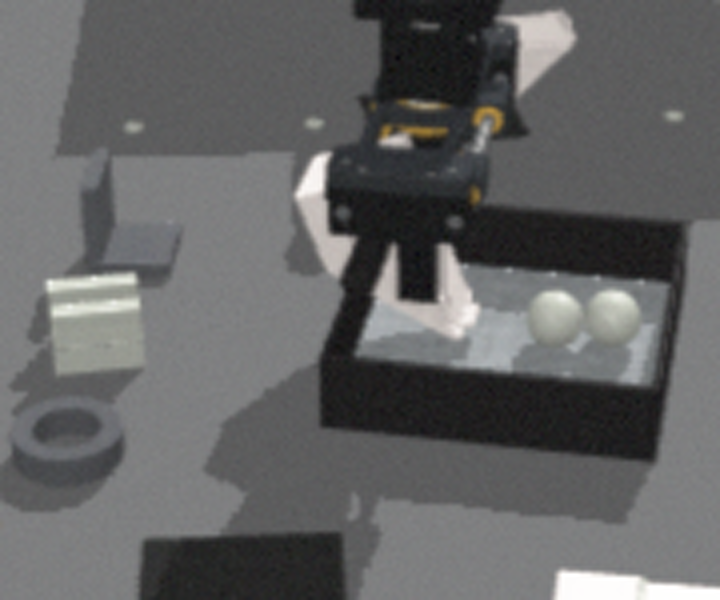

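Call:
send_rows --plan '[[[0,0,0.9,0,1],[0,0,0.82,0,1],[0.61,-0.14,0,0,1],[0.61,-0.14,0,0,1],[0.61,-0.14,0,0,1],[0,0,-0.3,0,1],[0,0,-0.3,0,1],[0.03,-0.007,-0.15,0,1],[0.1,-0.022,-0.13,0,1],[0.1,-0.022,-0.13,0,1],[0.055,-0.012,-0.125,0,1],[0.055,-0.012,-0.125,0,1],[0.055,-0.012,-0.125,0,1],[0,0,0,0,1]]]'

```text
time_s: 45.15
position: [0.6152, -0.047, 0.0401]
tcp_rot: [[-0.977, 0.213, 0.005], [0.213, 0.977, -0.001], [-0.005, 0.001, -1.0]]
force: [3.5, 0.6, 5.2]
opening: 0.55
```

Run:
```python
from h import *
c=cap('side')
s=bot.read_state(); print(s['time_s'],s['position'],s['tcp_rot'][:,1],s['force'],s['moment'],s['opening'])
cv2.imwrite('pics/a4z.png',cv2.resize(c['img'][160:310,240:420],(720,600),interpolation=cv2.INTER_CUBIC))
```

```text
45.2 [ 0.6152 -0.0469  0.0402] [0.2126 0.9771 0.0006] [ 4.5708 -0.4385  5.2205] [ 0.2173 -0.5904 -0.0711] 0.5497064667587835
```

View pics/a4z.png

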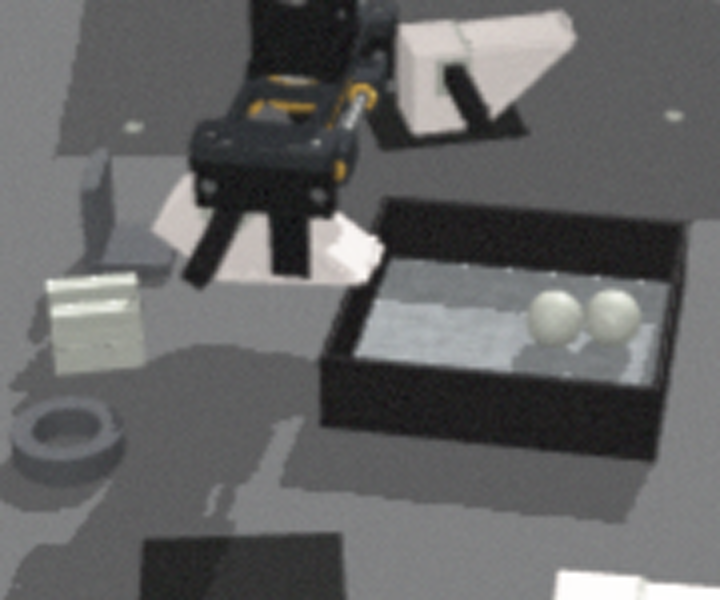

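Call:
send_rows --plan '[[[0.2,-0.044,0.08,0,1],[0.06,-0.013,-0.13,0,1],[0.05,-0.011,-0.13,0,1],[0.04,-0.009,-0.13,0,1],[0.02,-0.004,-0.13,0,1],[0.01,-0.002,-0.13,0,1],[0,0,-0.05,0,1],[0,0,0,0,1]]]'

```text
time_s: 46.0
position: [0.6244, -0.0493, 0.0201]
tcp_rot: [[-0.977, 0.212, -0.001], [0.212, 0.977, 0.0], [0.001, 0.0, -1.0]]
force: [0.8, 0.2, 3.2]
opening: 0.55
```

Run:
```python
from h import *
c=cap('side')
s=bot.read_state(); print(s['time_s'],s['position'],s['tcp_rot'][:,1],s['force'],s['moment'],s['opening'])
cv2.imwrite('pics/a5z.png',cv2.resize(c['img'][160:310,240:420],(720,600),interpolation=cv2.INTER_CUBIC))
```

```text
46.05 [ 0.6245 -0.0493  0.0202] [0.2123 0.9772 0.0003] [0.6195 0.8499 3.0084] [ 0.2384 -0.0912 -0.0362] 0.5497299437390682
```

View pics/a5z.png

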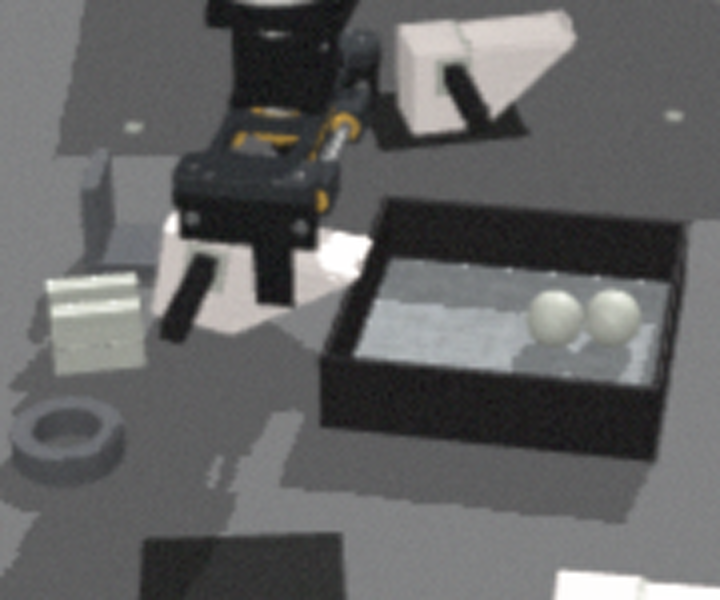

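Call:
send_rows --plan '[[[0.02,0,-0.13,0,1],[0.02,0,-0.13,0,1],[0,0,0,0,1]]]'

```text
time_s: 46.35
position: [0.6257, -0.0496, 0.0161]
tcp_rot: [[-0.977, 0.212, 0.0], [0.212, 0.977, -0.001], [-0.0, -0.001, -1.0]]
force: [-5.6, 1.7, 23.6]
opening: 0.549
```

Run:
```python
from h import *
c=cap('side')
s=bot.read_state(); print(s['time_s'],s['position'],s['tcp_rot'][:,1],s['force'],s['moment'],s['opening'])
cv2.imwrite('pics/a6z.png',cv2.resize(c['img'][160:310,240:420],(720,600),interpolation=cv2.INTER_CUBIC))
```

```text
46.4 [ 0.6258 -0.0496  0.0161] [ 0.2115  0.9774 -0.0006] [-5.1582  1.0957 24.3935] [ 0.2519  0.7974 -0.0335] 0.547863627106752
```

View pics/a6z.png

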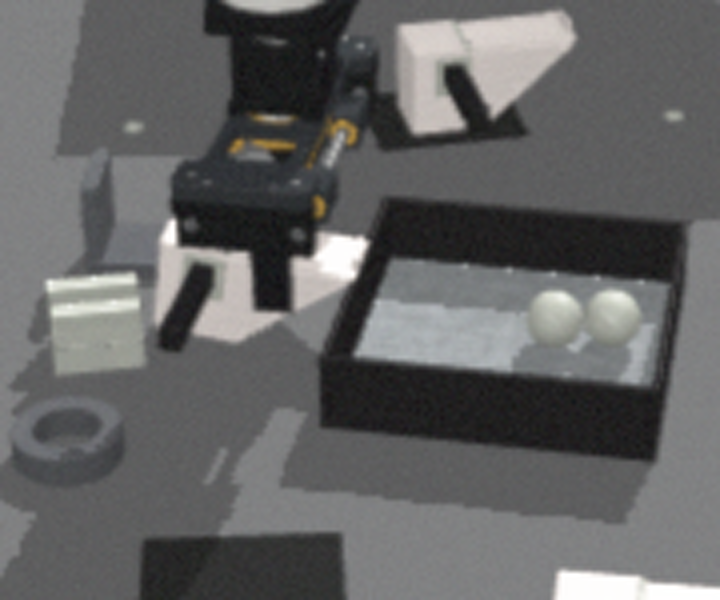

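Call:
send_rows --plan '[[[0,0,0.7,0,1],[0,0,0.9,0,1],[0,0,0.5,0,1],[-0.107,0.889,0,0.262,1],[-0.107,0.889,0,0.262,1],[-0.107,0.889,0,0.262,1],[-0.107,0.889,0,0.262,1],[-0.107,0.889,0,0.262,1],[-0.107,0.889,0,0.262,1],[-0.107,0.889,0,0.262,1],[-0.107,0.889,0,0.262,1],[-0.107,0.889,0,0.262,1],[0,0,-0.8,0,1],[0,0,-0.5,0,1],[0,0,0,0,1],[0,0,0,0,1]]]'

```text
time_s: 48.0
position: [0.5964, 0.1897, 0.0357]
tcp_rot: [[-1.0, -0.021, -0.002], [-0.021, 1.0, -0.0], [0.002, -0.0, -1.0]]
force: [-0.7, 0.2, -0.9]
opening: 0.552
```

Run:
```python
from h import *
c=cap('side')
s=bot.read_state(); print(s['time_s'],s['position'],s['tcp_rot'][:,1],s['force'],s['moment'],s['opening'])
cv2.imwrite('pics/a7z.png',cv2.resize(c['img'][210:360,230:410],(720,600),interpolation=cv2.INTER_CUBIC))
n=np.array([1,.023]);R=lambda x,y:[.644+x-.023*y,.1915+.023*x+y,.002]
print((proj(c,[R(-.05,.024),R(.05,.024),R(-.024,.024),R(.024,.024)])-[230,210])*4)
```

```text
48.05 [0.5972 0.1898 0.0365] [-0.0209  0.9998 -0.0001] [ 0.164   0.3874 -0.6572] [ 0.0725 -0.0867 -0.0287] 0.5477157228942882
[[387.6063 407.417 ]
 [178.1628 414.5784]
 [333.2097 409.2969]
 [232.6708 412.7347]]
```

View pics/a7z.png

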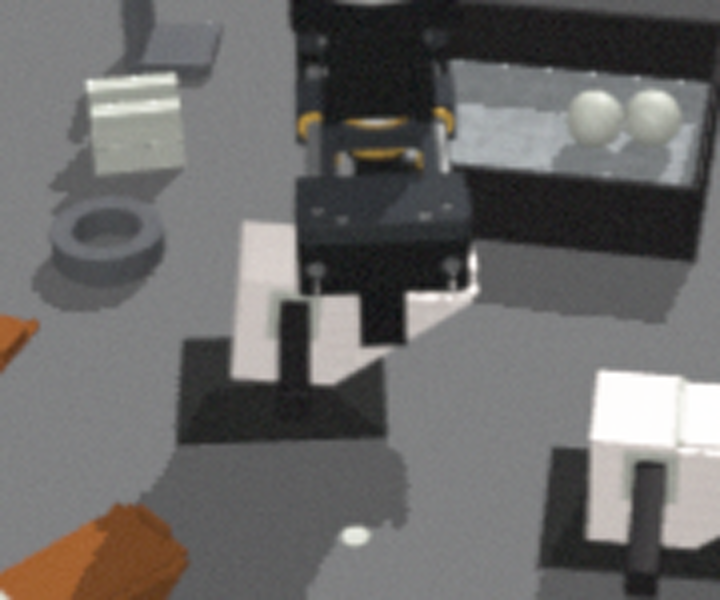

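Call:
send_rows --plan '[[[0,0,-0.3,0,1],[0,0,-0.17,0,1],[0,0,0,0,1],[0,0,0,0,1]]]'

```text
time_s: 48.45
position: [0.5969, 0.1904, 0.0224]
tcp_rot: [[-1.0, -0.022, -0.0], [-0.022, 1.0, -0.0], [0.0, -0.0, -1.0]]
force: [0.4, 0.0, -1.9]
opening: 0.548
```

Run:
```python
from h import *
c=cap('side')
s=bot.read_state(); print(s['time_s'],s['position'],s['tcp_rot'][:,1],s['force'],s['moment'],s['opening'])
cv2.imwrite('pics/a8z.png',cv2.resize(c['img'][210:360,230:410],(720,600),interpolation=cv2.INTER_CUBIC))
```

```text
48.5 [0.5971 0.1904 0.0226] [-0.0219  0.9998 -0.    ] [ 0.4198  0.0775 -1.753 ] [ 0.0923 -0.1085  0.0051] 0.5532919357380551
```

View pics/a8z.png

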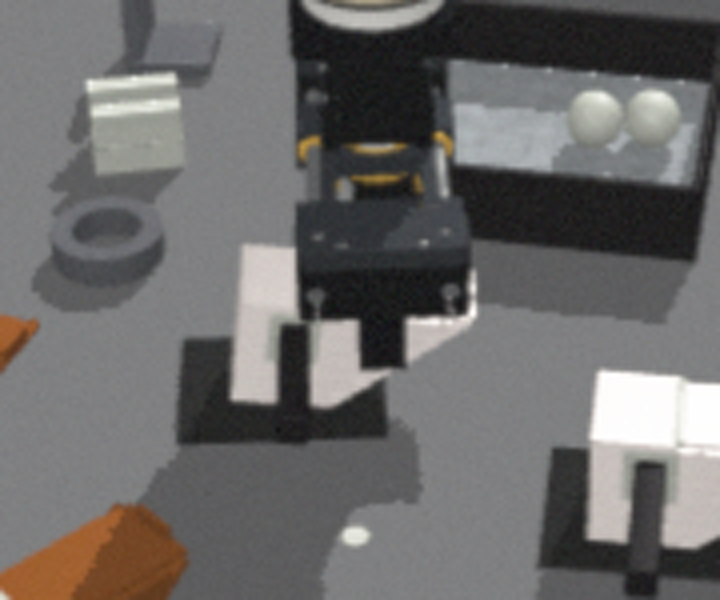

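Call:
send_rows --plan '[[[0,0,-0.05,0,1],[0,0,0,0,1],[0,0,0,0,-0.3],[0,0,0,0,-0.6],[0,0,0,0,-0.6],[0,0,0,0,-0.6],[0,0,0,0,-0.6]]]'

```text
time_s: 49.2
position: [0.5971, 0.1905, 0.0212]
tcp_rot: [[-1.0, -0.022, 0.0], [-0.022, 1.0, -0.0], [-0.0, -0.0, -1.0]]
force: [-0.2, -0.5, 0.8]
opening: 0.788
```

Run:
```python
from h import *
c=cap('side')
s=bot.read_state(); print(s['time_s'],s['position'],s['tcp_rot'][:,1],s['force'],s['moment'],s['opening'])
cv2.imwrite('pics/a9z.png',cv2.resize(c['img'][210:360,230:410],(720,600),interpolation=cv2.INTER_CUBIC))
```

```text
49.25 [0.597  0.1905 0.0211] [-0.022   0.9998 -0.    ] [-0.304   0.5851  0.1215] [ 0.0924 -0.1277  0.0172] 0.7974452747209981
```

View pics/a9z.png

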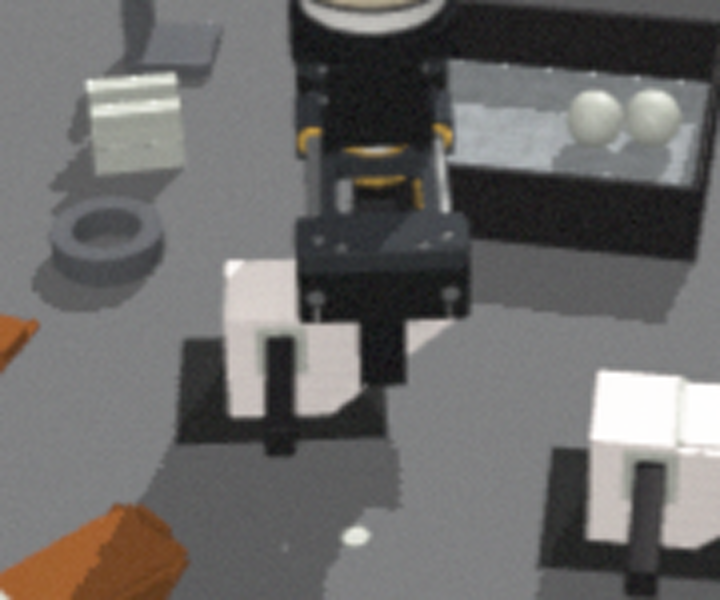

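Call:
send_rows --plan '[[[0,0,0.5,0,-0.6],[0,0,1,0,-0.6],[0,0,1,0,-0.6],[0,0,1,0,-0.6],[-0.7,-0.9,0.6,0,-0.6],[-0.7,-1,0.5,0,-0.6],[-0.7,-1,0.5,0,-0.6],[-0.7,-1,0,0,-0.6],[-0.7,-1,0,0,-0.6],[-0.7,-1,0,0,-0.6],[-0.5,-1,0,0,-0.6],[-0.3,-1,0,0,-0.6],[0,-0.5,0,0,-0.6],[0,0,0,0,-0.6]]]'

```text
time_s: 50.65
position: [0.4476, -0.0634, 0.1752]
tcp_rot: [[-1.0, -0.019, 0.002], [-0.019, 1.0, -0.001], [-0.002, -0.001, -1.0]]
force: [0.8, -0.4, 0.2]
opening: 0.8
```

Run:
```python
from h import *
c=cap('top','end_top.png'); d=cap('side','end_side.png')
s=bot.read_state(); print(s['time_s'],s['position'],s['force'])
```

```text
50.75 [ 0.4472 -0.0614  0.1747] [ 0.1152 -0.0194 -0.1887]
```

View pics/end_top.png

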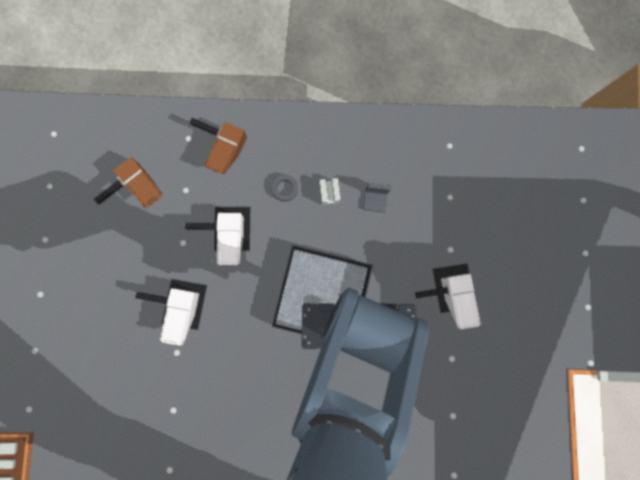

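View pics/end_side.png

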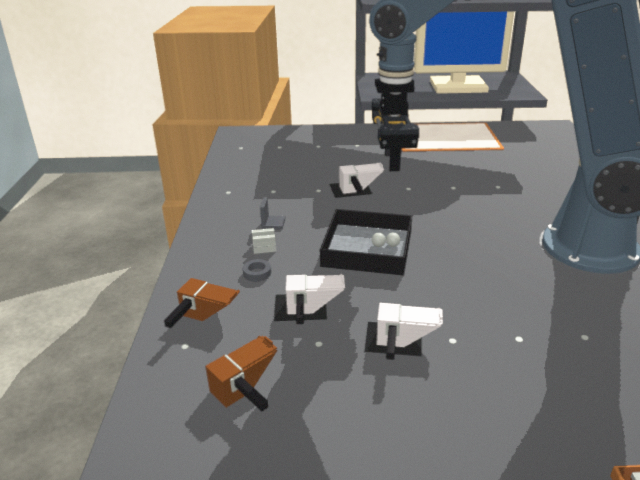

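Run:
```python
from h import *
print(bot.hand_in())
```

```text
the job is handed in; nothing more can be done
None
```

I handed the job in at about 51 s. Two pots were loaded, and both their balls are now in the tray. All three pots stand upright near the middle of their own pads.

**Weighing**
- The pot nearest the robot on its left pulled about 2.9 N, so it was loaded.
- The pot farther out on the left pulled about 2.6 N, so it was loaded too. I weighed it held by the spout walls, not the handle. Its single readings ran from 1.7 to 3.4 N.
- The pot on the right pulled about 1.5 N (joint torques agreed), so I took it as empty. I lifted it once and set it straight back, never tipping it.

**Tipping**
- The moves cannot tilt the tool, so I gripped each loaded pot across its spout walls and levered it over the tray's far wall. I judged the tilt at about 60° from the pictures. That is short of the 65 to 70° recommended, but both balls are visible in the tray.
- I rolled each pot back towards upright by pressing its lip on the same wall, then returned it to its pad.

**What went wrong on the way**
- The fingertips are really about 26 mm higher than the reported tool pose and tip length say. My first two grips closed above the handle. I corrected the height after that.
- A first try at tipping the near-left pot on its pad only turned and slid it.
- When I first released it back on its pad, it fell forward onto its spout. I pushed it upright with the fingers; by the pictures its foot is about 5 mm from the pad's centre.

**Last checks:** pictures from both cameras show both balls in the tray and the pots upright on their pads. The V-block, ring gauge, angle plate and both brown look-alikes are where they started, and the gripper is clear of everything. I judged these final positions by eye, with no last numerical check.

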